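# Return the three ulus to their own stands

### The job

The three ulus (crescent knives) were put back in one another's stands: move each to the stand of its own size, the large ulu in the longest stand, the medium in the middle one, the small in the shortest. Use the empty square plywood block as the free place to park one on the way. Lower every ulu edge down and centred until its edge rests on the slot's floor before you let go, do not drop one or let a blade touch the bench, and leave the cup, the tin and the soapstone where they are.

Things in the scene. Friction and masses are not known exactly. Their poses are not given: they have to be found in the camera images.
- ulu_large: Large ulu, about 240 g: crescent steel blade 150 mm wide, 62 high, 3 thick; neck; pale wooden bar handle on top 112 mm long, 24 thick, 28 tall, flat-sided. Origin: middle (lowest point) of the cutting edge. y along blade and handle (ends alike), x through the blade, z up. Handle's centre line 92 mm above the origin, 106 above the bench when fully down in any slot
- ulu_medium: Medium ulu, about 170 g: crescent steel blade 120 mm wide, 53 high, 3 thick; neck; pale wooden bar handle on top 92 mm long, 22 thick, 26 tall, flat-sided. Origin: middle (lowest point) of the cutting edge. y along blade and handle (ends alike), x through the blade, z up. Handle's centre line 82 mm above the origin, 96 above the bench when fully down in any slot
- ulu_small: Small ulu, about 110 g: crescent steel blade 90 mm wide, 44 high, 3 thick; neck; pale wooden bar handle on top 72 mm long, 20 thick, 24 tall, flat-sided. Origin: middle (lowest point) of the cutting edge. y along blade and handle (ends alike), x through the blade, z up. Handle's centre line 72 mm above the origin, 86 above the bench when fully down in any slot
- stand_large: Large ulu stand: brown wood block 110 mm long, 50 wide, 52 high, on a foot slab 126 x 80, fixed. A slot runs its full length (y), open at both ends, so any blade fits; 6 mm wide, mouth flaring to 24 mm over the top 16 mm, floor 14 mm above the bench, on which the edge rests. Origin: underside, middle; x across the slot, y along it, z up
- stand_medium: Medium ulu stand: brown wood block 85 mm long, 50 wide, 52 high, on a foot slab 101 x 80, fixed. A slot runs its full length (y), open at both ends, so any blade fits; 6 mm wide, mouth flaring to 24 mm over the top 16 mm, floor 14 mm above the bench, on which the edge rests. Origin: underside, middle; x across the slot, y along it, z up
- stand_small: Small ulu stand: brown wood block 60 mm long, 50 wide, 52 high, on a foot slab 76 x 80, fixed. A slot runs its full length (y), open at both ends, so any blade fits; 6 mm wide, mouth flaring to 24 mm over the top 16 mm, floor 14 mm above the bench, on which the edge rests. Origin: underside, middle; x across the slot, y along it, z up
- parking_block: Parking block, the free spot: pale plywood block 90 x 90 mm, 52 high, four dark screw heads on top, on a 104 mm square foot, fixed; empty at the start. Same slot as the stands (full length along y, 6 mm wide, mouth flaring to 24 mm, floor 14 mm above the bench); holds any ulu. Origin: underside, middle; x across the slot, y along it, z up
- cup: Bystander: white plastic cup, 66 mm across, 65 mm high, loose, beyond the stands. Origin: centre of its underside. Leave it alone
- tin: Bystander: flat closed metal tin, 65 x 103 x 23 mm, loose, between robot and stands. Origin: centre of its underside. Leave it alone
- soapstone: Bystander: rough grey-green stone about 80 x 55 x 33 mm, loose, between robot and stands. Origin: about the middle of its underside. Leave it alone

How it is judged:
By the outcome, as a careful person would: the job done as asked, in the order asked, and still so for the second after the job is handed in, with the robot touching nothing.
It also fails if it takes over 112 s, if anything falls off the work surface, if the arm or the gripper's body presses on something with over 40 N, if the wrist force passes 120 N, or if a joint passes its speed limit or range.

### The arm

A 6-joint arm with a two-finger parallel gripper is mounted at the origin on the work surface. World frame = base frame: x ahead of the robot, y to its left, z up, the work surface at z = 0. Lengths are in m, angles in rad, forces in N, time in s.
With the tool pointing down it reaches from about 0.425 to 0.95 m from the base axis. Payload 3.5 kg.
Tool frame: the origin (TCP) lies at the very end of the fingers, on their centre line; the grasp point (between the pads) lies 19 mm behind it; z points along the fingers, y is the line along which they close (so a half turn about z gives the same grasp; the last joint's range is limited). The gripper opens to 85 mm and grips with 20 to 120 N. Pads are 22 mm wide; open, the fingers measure 114 mm over their backs; the gripper's body (76 mm by 85 mm) begins 54 mm behind the grasp point. The pads swing forward as they close: fully open they stand 13 mm farther back than shut.
Start: joints at [-1.433, 0.286, 1.577, -0, 1.279, -0.15], TCP at [0.192, -0.647, 0.231] pointing down, gripper open.
Joint ranges: [-2.77, 2.77], [-0.9, 2.22], [0.21, 2.48], [-1.53, 4.67], [0.24, 2.81], [-2.84, 2.84]. Speed limits (rad/s): [2.79, 2.79, 3.14, 3.14, 3.14, 3.14].

### API

Orientations are given as a unit quaternion [x, y, z, w].
In Python, from plant import get_state, read_camera, sign_off, recognise gives the robot as it stands.
- The arm moves only by the tool arm_command, never from a script. Its argument "steps" is a list of rows, each an object with "translation": the shift along the tool's x, y, z scaled (see below), a list of three; "twist": the turn, a rotation vector about the tool's x, y, z scaled (see below), a list of three; "fingers": the opening, from -1 (shut) to 1 (fully open). In form: [{"translation": [x, y, z], "twist": [rx, ry, rz], "fingers": fingers}, ...]. A call has 1 to 5 rows; each row is the pose to reach, as a shift and turn from the pose commanded when the call began, along the tool's axes at that moment; what a row does not reach only later rows make up. The controller multiplies each number of a shift by 75 cm and each number of a turn by 60 degrees. A row lasts 1/8 s, in which the tool goes at most 62.5 mm and 10.7 degrees, less where a joint would pass 70% of its speed; a pose out of reach is approached as far as the arm can. A call with a number of a shift or a turn outside -1 to 1 is refused whole. A call with a gripper value outside its range is refused whole. The fingers move at their own pace and stop on an object; "grip_force" is the grip in N (left out, the last holds). Time passes only in rows, so rows that repeat a pose let the fingers close. It gives the time, the measured TCP pose, the force, the opening and the grip force at its end, in the units of the state.
- get_state(): the state, without advancing time (a new reading comes with each control period).
- read_camera(name): name is "side" or "top" or "wrist"; returns a dict with "pixels" (480x640x3 uint8, red, green, blue), "K" (3x3 intrinsics, pixels), "R" (3x3) and "t" (3): a world point X has camera coordinates R X + t; the wrist camera has in their place "T_tool_cam" (4x4, takes a point from camera to tool coordinates, whose origin is the TCP and whose axes are the flange's). Camera axes: x right, y down, z forward; pixel columns grow to the right and rows downward; lengths in m; the calibration is good to about 2 mm. A picture is of the moment at which its call begins: read the wrist's pose just before it. There is no depth.
- sign_off(): hands the job in; it is judged then, once.
Trained networks look in a picture, given as the dict that the camera call returned (one of the last four; its "shot" number tells which), for a name from the list of things; names that differ only in an ending like _2 or _b are one class to them, and where a whole thing is asked for, a point or a joint stands for the part that bears it (a point fixed in the world has none). Each returns a list of dicts, best first, with "conf" (0 to 1); they miss things now and then, are a little off and sometimes report something else, mostly with a low value. They report only what shows in the picture. A call takes as long as a camera call.
- recognise(picture, query): "point" ([row, column] in pixels, amid what is visible of it).
The state is a dict: "time": time; "qpos": joint angles; "dq": joint speeds; "joint_efforts": joint torques, N m; "eef_pos": TCP position; "tcp_rot": TCP orientation; "contact_force": force on the tool from outside, world axes, zero at the start; "wrist_torque": the same for the moment, N m; "opening": opening from 0.0 (shut) to 1.0 (fully open); "finger_force": force on a finger pad.
Only numpy, scipy, OpenCV 4.12 (cv2) and the standard library are available. Lean on these libraries where they do the work, as an engineer would, in place of code of your own. Each camera call takes 0.05 s, during which the arm holds its last target. There are 200 camera calls.

## Working session

There is one attempt and no reset: what is moved stays moved. The work goes in short steps, Python scripts to look and compute and a tool call to move; the robot and the scene stay as the last step left them, time stands still between calls to the robot, and variables do not carry over. Pictures are saved under pics/ and viewed, at most 14 in all, crops included, and the job is handed in when it is done.

Besides the shell and the picture viewer there is one more tool, called after "Emit:" by a JSON object that holds its "name" and its "arguments", one argument or row to a line. arm_command: Moves the arm, as the interface text tells. Shifts and turns lie within -1 to 1; 1 stands for 75 cm of shift or 60 degrees of turn. Its arguments: {"type":"object","properties":{"steps":{"type":"array"},"grip_force":{"type":"number"}},"required":["steps"]}

```bash
mkdir -p pics; ls; cat > h.py <<'E'
import numpy as np, cv2
from plant import get_state, read_camera, sign_off, recognise
from scipy.spatial.transform import Rotation as Rn
def save(p,n): cv2.imwrite(f'pics/{n}.png', p['pixels'][:,:,::-1])
def ray(p,rc):
    K,R,t=map(np.array,(p['K'],p['R'],p['t']))
    d=R.T@np.linalg.solve(K,[rc[1],rc[0],1.]); return -R.T@t, d
def atz(p,rc,z):
    o,d=ray(p,rc); return o+d*(z-o[2])/d[2]
def proj(p,X):
    c=np.array(p['R'])@X+np.array(p['t']); u=np.array(p['K'])@c; return np.round(u[:2]/u[2],1)
def tri(rays):
    A=np.zeros((3,3));b=np.zeros(3)
    for o,d in rays:
        d=d/np.linalg.norm(d);P=np.eye(3)-np.outer(d,d);A+=P;b+=P@o
    X=np.linalg.solve(A,b)
    return X,[float(np.linalg.norm(np.cross(X-o,d/np.linalg.norm(d)))) for o,d in rays]
def wrist():
    s=get_state(); p=read_camera('wrist')
    T=np.eye(4);T[:3,:3]=Rn.from_quat(s['tcp_rot']).as_matrix();T[:3,3]=s['eef_pos']
    C=T@np.array(p['T_tool_cam']); p['R']=C[:3,:3].T; p['t']=-C[:3,:3].T@C[:3,3]; return p
E
python3 - <<'E'
from h import *
s=get_state(); print({k:np.round(v,3).tolist() for k,v in s.items()})
N=['ulu_large','ulu_medium','ulu_small','stand_large','stand_medium','stand_small','parking_block','cup','tin','soapstone']
for c in ['top','side']:
    p=read_camera(c); save(p,c+'0')
    print(c,p['K'],np.round(p['R'],3).tolist(),np.round(p['t'],3))
    for n in N:
        print(n,[(round(d['conf'],2),np.round(d['point']).tolist(),np.round(atz(p,d['point'],.1 if 'ulu' in n else .052),3)[:2].tolist()) for d in recognise(p,n)][:4])
E
```

```text
pics
{'time': 0.0, 'qpos': [-1.433, 0.287, 1.578, 0.0, 1.279, -0.15], 'dq': [-0.001, 0.0, 0.002, 0.001, 0.001, -0.001], 'joint_efforts': [-0.0, -40.599, -29.263, -0.0, 0.006, -0.0], 'eef_pos': [0.192, -0.647, 0.23], 'tcp_rot': [0.99, 0.143, 0.0, -0.001], 'contact_force': [0.66, -0.454, 0.961], 'wrist_torque': [0.091, -0.002, -0.023], 'finger_force': 0.0, 'opening': 1.002}
top [[600.04981576   0.         325.71178552]
 [  0.         600.04981576 242.61863564]
 [  0.           0.           1.        ]] [[0.027, -1.0, -0.006], [-0.998, -0.026, -0.06], [0.06, 0.008, -0.998]] [-0.017  0.563  1.132]
ulu_large [(0.62, [202.0, 283.0], [0.63, 0.076])]
ulu_medium [(0.7, [246.0, 370.0], [0.554, -0.081])]
ulu_small [(0.84, [213.0, 490.0], [0.619, -0.294])]
stand_large [(0.64, [219.0, 474.0], [0.612, -0.276])]
stand_medium [(0.79, [213.0, 284.0], [0.614, 0.077])]
stand_small [(0.73, [257.0, 364.0], [0.536, -0.074])]
parking_block [(0.62, [236.0, 184.0], [0.566, 0.263]), (0.36, [246.0, 369.0], [0.558, -0.082])]
cup [(0.95, [139.0, 338.0], [0.756, -0.021]), (0.53, [326.0, 370.0], [0.41, -0.087])]
t
[... 293 characters left out ...]
0.661]] [0.509 0.203 0.621]
ulu_large [(0.6, [239.0, 259.0], [0.619, 0.093])]
ulu_medium [(0.7, [196.0, 352.0], [0.542, -0.064]), (0.19, [207.0, 230.0], [0.704, 0.048])]
ulu_small [(0.98, [131.0, 364.0], [0.611, -0.268]), (0.5, [339.0, 387.0], [0.385, 0.175])]
stand_large [(0.6, [159.0, 367.0], [0.593, -0.249])]
stand_medium [(0.62, [378.0, 223.0], [0.551, 0.285]), (0.56, [274.0, 269.0], [0.596, 0.108]), (0.47, [196.0, 350.0], [0.571, -0.123])]
stand_small [(0.74, [230.0, 351.0], [0.531, -0.038])]
parking_block [(0.73, [377.0, 222.0], [0.553, 0.285])]
cup [(0.67, [204.0, 231.0], [0.749, -0.007])]
tin [(0.92, [337.0, 389.0], [0.394, 0.135])]
soapstone [(0.86, [246.0, 435.0], [0.396, -0.062])]
```

View pics/top0.png

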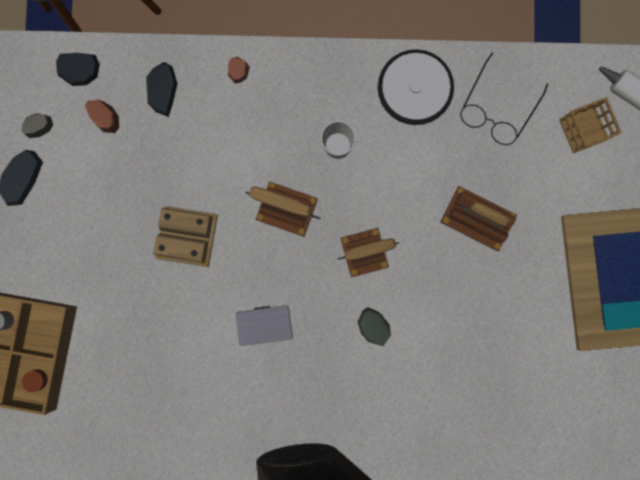

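View pics/side0.png

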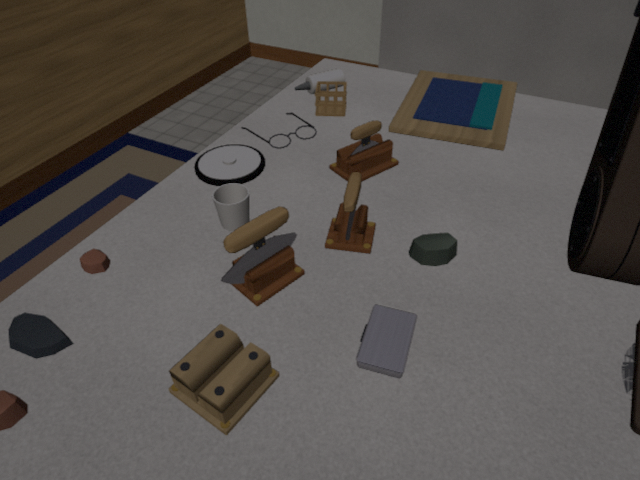

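Large ulu sits in the medium stand (~283,205 top), medium in the small stand (~368,250), small in the large stand (~490,213). The parking block is empty (~187,236). Next I'll get the wrist camera geometry and plan the first viewing move.

```bash
cat >> h.py <<'E'
def plan(pos,yaw,tilt_fix=True):
    """scaled translation, twist to reach world pos with tool down and tool-x yaw (deg)"""
    s=get_state(); R0=Rn.from_quat(s['tcp_rot']); 
    c,sn=np.cos(np.radians(yaw)),np.sin(np.radians(yaw))
    Rt=Rn.from_matrix(np.array([[c,sn,0],[sn,-c,0],[0,0,-1]]))
    d=R0.inv().apply(np.array(pos)-s['eef_pos'])/.75; w=np.degrees((R0.inv()*Rt).as_rotvec())/60
    print('move',np.round(d,4).tolist(),np.round(w,4).tolist(),'rows',np.ceil(np.linalg.norm(d)*.75/.0625),np.ceil(np.linalg.norm(w)*60/10.7))
E
python3 - <<'E'
from h import *
p=wrist(); print(p['K'],np.round(p['T_tool_cam'],3))
plan([.56,-.1,.35],80)
plan([.50,-.28,.35],60)
E
```

```text
[[369.78388958   0.         320.74497093]
 [  0.         369.78388958 245.16157795]
 [  0.           0.           1.        ]] [[-0.    -0.96  -0.281  0.072]
 [ 1.    -0.     0.001 -0.   ]
 [-0.001 -0.281  0.96  -0.143]
 [ 0.     0.     0.     1.   ]]
move [0.6781, -0.5602, -0.1582] [0.0, -0.0, -1.0586] rows 11.0 6.0
move [0.5332, -0.3528, -0.1582] [0.0, -0.0, -0.7252] rows 8.0 5.0
```

Emit:
{"name": "arm_command", "arguments": {
  "steps": [
    {"translation": [0.678, -0.56, -0.158], "twist": [0, 0, -1], "fingers": 1},
    {"translation": [0.678, -0.56, -0.158], "twist": [0, 0, -1], "fingers": 1},
    {"translation": [0.678, -0.56, -0.158], "twist": [0, 0, -1], "fingers": 1},
    {"translation": [0.678, -0.56, -0.158], "twist": [0, 0, -1], "fingers": 1},
    {"translation": [0.678, -0.56, -0.158], "twist": [0, 0, -1], "fingers": 1}
  ]
}}

```text
time: 1.78
eef_pos: [0.3643, -0.3904, 0.2872]
tcp_rot: [0.816, 0.577, 0.0, 0.0]
contact_force: [0.3, -0.4, 0.7]
opening: 0.998
finger_force: 0.0
```

```bash
python3 -c "
from h import *
plan([.56,-.1,.35],80)"
```

```text
move [0.452, 0.1172, -0.0838] [0.0007, 0.0004, -0.1577] rows 6.0 1.0
```

Emit:
{"name": "arm_command", "arguments": {
  "steps": [
    {"translation": [0.452, 0.117, -0.084], "twist": [0, 0, -0.158], "fingers": 1},
    {"translation": [0.452, 0.117, -0.084], "twist": [0, 0, -0.158], "fingers": 1},
    {"translation": [0.452, 0.117, -0.084], "twist": [0, 0, -0.158], "fingers": 1},
    {"translation": [0.452, 0.117, -0.084], "twist": [0, 0, -0.158], "fingers": 1},
    {"translation": [0.452, 0.117, -0.084], "twist": [0, 0, -0.158], "fingers": 1}
  ]
}}

```text
time: 2.4
eef_pos: [0.5376, -0.1362, 0.3427]
tcp_rot: [0.768, 0.641, 0.0, 0.001]
contact_force: [0.3, -0.1, 0.0]
opening: 0.999
finger_force: 0.0
```

Emit:
{"name": "arm_command", "arguments": {
  "steps": [
    {"translation": [0.033, 0.009, -0.008], "twist": [0, 0, 0], "fingers": 1},
    {"translation": [0.033, 0.009, -0.008], "twist": [0, 0, 0], "fingers": 1}
  ]
}}

```text
time: 2.65
eef_pos: [0.5486, -0.1133, 0.3486]
tcp_rot: [0.767, 0.642, 0.0, 0.001]
contact_force: [-0.6, -0.3, 0.4]
opening: 0.998
finger_force: 0.0
```

```bash
python3 - <<'E'
from h import *
import pickle
p=wrist(); save(p,'w1'); pickle.dump(p,open('w1.pkl','wb'))
s=get_state(); print(s['eef_pos'],s['time'])
for n in ['ulu_large','ulu_medium','ulu_small','stand_large','stand_medium','stand_small','parking_block']:
    print(n,[(round(d['conf'],2),np.round(d['point']).tolist(),np.round(atz(p,d['point'],.1 if 'ulu' in n else .052),3)[:2].tolist()) for d in recognise(p,n)][:4])
E
```

```text
[ 0.54796515 -0.11447806  0.34808596] 2.7
ulu_large [(0.85, [26.0, 365.0], [0.621, 0.048])]
ulu_medium [(0.89, [177.0, 316.0], [0.55, -0.082])]
ulu_small [(0.85, [333.0, 403.0], [0.619, -0.28])]
stand_large [(0.78, [301.0, 386.0], [0.61, -0.26]), (0.24, [41.0, 349.0], [0.61, 0.048])]
stand_medium [(0.78, [40.0, 346.0], [0.606, 0.05])]
stand_small [(0.88, [167.0, 324.0], [0.56, -0.077])]
parking_block []
```

View pics/w1.png

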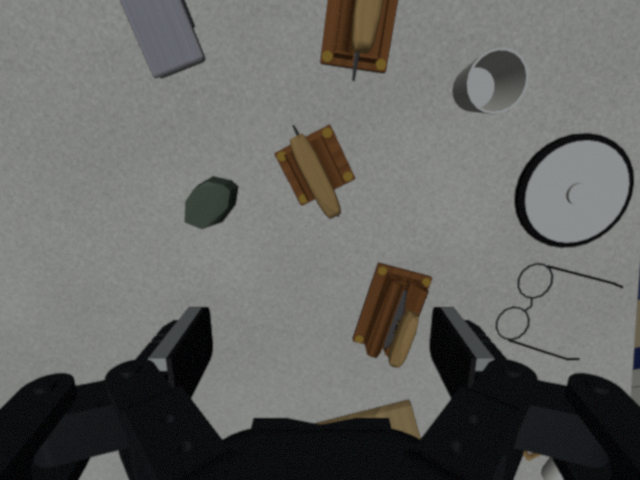

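The picture shows the small stand with the medium ulu at (317,170), the large stand with the small ulu at (400,310) and the medium stand with the large ulu at (365,25). Brass dots mark the foot corners. Next, two views over parking and the medium stand.

```bash
python3 -c "
from h import *
plan([.56,.23,.35],80)"
```

```text
move [0.4565, -0.0669, -0.003] [-0.0003, 0.0, -0.0068] rows 6.0 1.0
```

Emit:
{"name": "arm_command", "arguments": {
  "steps": [
    {"translation": [0.45, 0.06, 0], "twist": [0, 0, 0], "fingers": 1},
    {"translation": [0.45, 0.06, 0], "twist": [0, 0, 0], "fingers": 1},
    {"translation": [0.45, 0.06, 0], "twist": [0, 0, 0], "fingers": 1},
    {"translation": [0.45, 0.06, 0], "twist": [0, 0, 0], "fingers": 1},
    {"translation": [0.45, 0.06, 0], "twist": [0, 0, 0], "fingers": 1}
  ]
}}

```text
time: 3.68
eef_pos: [0.6445, 0.1837, 0.348]
tcp_rot: [0.768, 0.64, 0.0, 0.0]
contact_force: [0.6, -0.6, 0.6]
opening: 1.003
finger_force: 0.0
```

Emit:
{"name": "arm_command", "arguments": {
  "steps": [
    {"translation": [0.05, 0.007, 0], "twist": [0, 0, 0], "fingers": 1},
    {"translation": [0.05, 0.007, 0], "twist": [0, 0, 0], "fingers": 1}
  ]
}}

```text
time: 3.92
eef_pos: [0.6559, 0.2204, 0.3469]
tcp_rot: [0.767, 0.642, -0.0, -0.0]
contact_force: [-0.3, -0.2, -0.3]
opening: 0.998
finger_force: 0.0
```

```bash
python3 - <<'E'
from h import *
import pickle
p=wrist(); save(p,'w2'); pickle.dump(p,open('w2.pkl','wb'))
s=get_state(); print(s['eef_pos'],s['time'])
for n in ['ulu_large','stand_medium','parking_block']:
    print(n,[(round(d['conf'],2),np.round(d['point']).tolist(),np.round(atz(p,d['point'],.1 if 'ulu' in n else .052),3)[:2].tolist()) for d in recognise(p,n)][:4])
plan([.58,.1,.33],75)
E
```

```text
[0.65582041 0.21874375 0.34713683] 3.975
ulu_large [(0.66, [326.0, 321.0], [0.632, 0.08])]
stand_medium [(0.82, [293.0, 309.0], [0.62, 0.104]), (0.5, [357.0, 419.0], [0.75, -0.014])]
parking_block [(0.76, [170.0, 246.0], [0.577, 0.27])]
move [-0.1715, -0.0713, 0.0241] [0.0, 0.0004, 0.0765] rows 3.0 1.0
```

View pics/w2.png

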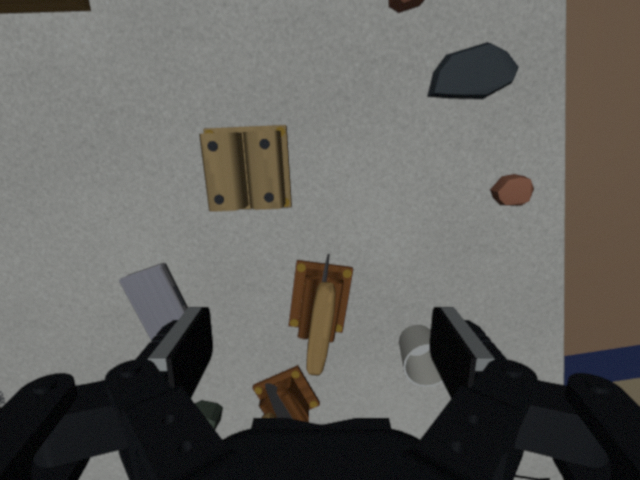

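Parking screws are at about (213,146), (264,144), (219,199), (269,197). The medium stand's dots are at about (301,267), (347,272), (294,323), (339,330), with the large handle from (325,285) to (317,372).

Emit:
{"name": "arm_command", "arguments": {
  "steps": [
    {"translation": [0.0, 0.16, 0], "twist": [0, 0, 0], "fingers": 1},
    {"translation": [0.0, 0.16, 0], "twist": [0, 0, 0], "fingers": 1},
    {"translation": [0.0, 0.16, 0], "twist": [0, 0, 0], "fingers": 1}
  ]
}}

```text
time: 4.5
eef_pos: [0.7765, 0.1928, 0.342]
tcp_rot: [0.769, 0.639, -0.003, -0.001]
contact_force: [0.4, 0.4, -1.7]
opening: 1.001
finger_force: 0.0
```

```bash
python3 - <<'E'
from h import *
import pickle
print(get_state()['eef_pos'])
p=wrist(); save(p,'w3'); pickle.dump(p,open('w3.pkl','wb'))
print(get_state()['eef_pos'])
for n in ['w1','w2','w3']:
    q=pickle.load(open(n+'.pkl','rb')); h=cv2.cvtColor(q['pixels'],cv2.COLOR_RGB2HSV)
    if n=='w2':
        for v,u in [(267,301),(323,294),(310,297),(330,322),(360,318),(146,213),(170,225),(310,340)]: print((u,v),h[v,u])
E
```

```text
[0.77651515 0.19282055 0.34201347]
[0.77498731 0.19402531 0.34429481]
(301, 267) [ 22 177 108]
(294, 323) [ 21 169 110]
(297, 310) [ 14 163  86]
(322, 330) [ 19 115 118]
(318, 360) [ 19 117 116]
(213, 146) [115  37  41]
(225, 170) [ 20  98 117]
(340, 310) [ 13 168  79]
```

View pics/w3.png

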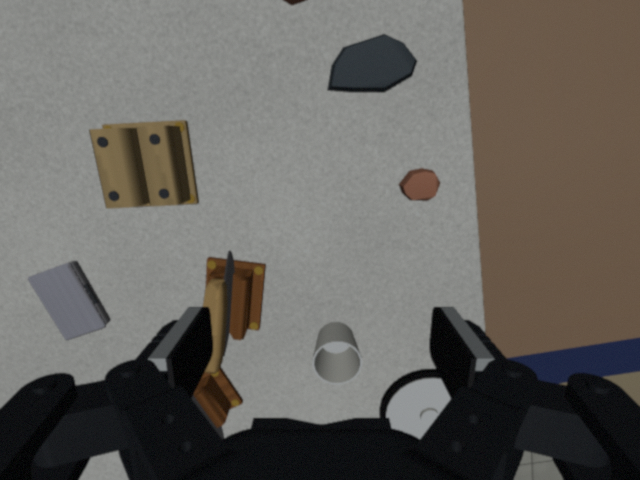

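```bash
cat >> h.py <<'E'
def blob(p,uv,kind,r=9):
    h=cv2.cvtColor(p['pixels'],cv2.COLOR_RGB2HSV).astype(int); u,v=map(int,uv)
    y0,x0=max(v-r,0),max(u-r,0); w=h[y0:v+r+1,x0:u+r+1]
    m={'dot':(w[...,0]>=19)&(w[...,0]<30)&(w[...,1]>145)&(w[...,2]>70),'screw':(w[...,2]<62)&(w[...,1]<90)}[kind].astype(np.uint8)
    n,_,st,c=cv2.connectedComponentsWithStats(m,connectivity=8)
    if n<2: return None
    k=1+np.argmax(st[1:,4]); return c[k]+[x0,y0], int(st[k,4])
def pose4(P):  # centre and yaw from 4 corners ordered A B (row1) C D (row2), slot along A->C
    P=np.array(P); d=(P[0]+P[1]-P[2]-P[3])[:2]
    return P.mean(0).round(4), float(np.degrees(np.arctan2(d[1],d[0])))
def handle(p,roi):
    u0,v0,u1,v1=roi; h=cv2.cvtColor(p['pixels'],cv2.COLOR_RGB2HSV).astype(int)[v0:v1,u0:u1]
    m=((h[...,0]>=15)&(h[...,0]<=24)&(h[...,1]>80)&(h[...,1]<142)&(h[...,2]>75)).astype(np.uint8)
    m=cv2.morphologyEx(m,cv2.MORPH_OPEN,np.ones((3,3),np.uint8))
    n,l,st,c=cv2.connectedComponentsWithStats(m); k=1+np.argmax(st[1:,4])
    ct=max(cv2.findContours((l==k).astype(np.uint8),cv2.RETR_EXTERNAL,2)[0],key=cv2.contourArea)
    rc=cv2.minAreaRect(ct); b=cv2.boxPoints(rc)+[u0,v0]
    e=[np.linalg.norm(b[i]-b[(i+1)%4]) for i in (0,1)]
    i=0 if e[0]<e[1] else 1
    ends=sorted([(b[i]+b[i+1])/2,(b[(i+2)%4]+b[(i+3)%4])/2],key=lambda q:q[1])
    return ends,sorted(e),st[k].tolist()
E
python3 - <<'E'
from h import *
import pickle
W={n:pickle.load(open(n+'.pkl','rb')) for n in ['w1','w2','w3']}
S2=[(213,146),(264,144),(219,199),(269,197)]; S3=[(103,142),(155,139),(114,196),(164,193)]
P=[]
for a,b in zip(S2,S3):
    A=blob(W['w2'],a,'screw');B=blob(W['w3'],b,'screw')
    X,e=tri([ray(W['w2'],A[0][::-1]),ray(W['w3'],B[0][::-1])]);P.append(X);print(X.round(4),np.round(e,4),A[1],B[1])
print('parking',pose4(P))
D2=[(301,267),(347,272),(294,323),(339,330)];D3=[(213,265),(259,270),None,(254,325)]
P=[]
for a,b in zip(D2,D3):
    A=blob(W['w2'],a,'dot'); print(A)
    P.append(atz(W['w2'],A[0][::-1],.012))
    if b:
        B=blob(W['w3'],b,'dot')
        X,e=tri([ray(W['w2'],A[0][::-1]),ray(W['w3'],B[0][::-1])]);print(X.round(4),np.round(e,4),B)
print('medium',pose4(P))
P=[]
for a in [(281,156),(327,132),(348,177),(303,199)]:
    A=blob(W['w1'],a,'dot');P.append(atz(W['w1'],A[0][::-1],.012)); print(A)
P=np.array(P);print('small',P.mean(0),[np.linalg.norm(P[i]-P[(i+1)%4]).round(4) for i in range(4)],P.round(4).tolist())
for a in [(382,269),(426,282),(359,338)]:
    A=blob(W['w1'],a,'dot');print('large',A,atz(W['w1'],A[0][::-1],.012).round(4))
for n,r in [('w1',(270,110,360,230)),('w1',(350,260,440,390)),('w2',(285,265,345,385))]:
    e,L,st=handle(W[n],r); print(n,np.round(e,1).tolist(),np.round(L,1),st,[atz(W[n],q[::-1],.1).round(4).tolist() for q in e])
E
```

```text
[0.5453 0.3031 0.0528] [0.0001 0.0001] 67 72
[0.6044 0.2949 0.0533] [0. 0.] 70 71
[0.5377 0.2425 0.0541] [0. 0.] 63 65
[0.5962 0.2343 0.0532] [0.0001 0.0001] 61 66
parking (array([0.5709, 0.2687, 0.0534]), 82.57958230521574)
(array([300.73333333, 267.25      ]), 60)
[0.6118 0.1262 0.0109] [0. 0.] (array([211.48275862, 264.48275862]), 58)
(array([346.74576271, 273.15254237]), 59)
[0.6727 0.1072 0.0123] [0.0001 0.0001] (array([258.1147541 , 269.98360656]), 61)
(array([293.82978723, 322.12765957]), 47)
(array([338.45714286, 327.54285714]), 35)
[0.648  0.0286 0.0157] [0.0001 0.0001] (array([253.56521739, 325.08695652]), 46)
medium (array([0.6296, 0.0766, 0.012 ]), 72.51843047310753)
(array([281.13432836, 155.7761194 ]), 67)
(array([326.73417722, 132.2278481 ]), 79)
(array([347.45070423, 175.98591549]), 71)
(array([302.5       , 198.18965517]), 58)
small [ 0.5484834  -0.07673438  0.012     ] [np.float64(0.0641), np.float64(0.06), np.float64(0.0647), np.float64(0.0599)] [[0.5094, -0.0569, 0.012], [0.5709, -0.039, 0.012], [0.5879, -0.0966, 0.012], [0.5257, -0.1145, 0.012]]
large (array([381.87301587, 270.28571429]), 63) [ 0.6147 -0.232   0.012 ]
large (array([425.60377358, 281.54716981]), 53) [ 0.6725 -0.2594  0.012 ]
large (array([358.78723404, 338.21276596]), 47) [ 0.5677 -0.3309  0.012 ]
w1 [[295.4, 135.8], [333.5, 214.7]] [20.5 87.7] [21, 25, 49, 82, 1644] [[0.5374, -0.0374, 0.1], [0.5619, -0.1248, 0.1]]
w1 [[413.9, 312.7], [394.3, 365.9]] [15.4 56.6] [40, 52, 28, 55, 793] [[0.635, -0.2562, 0.1], [0.6038, -0.3233, 0.1]]
w2 [[326.9, 282.3], [314.3, 374.3]] [21.4 92.9] [22, 18, 28, 92, 1761] [[0.6482, 0.1339, 0.1], [0.6123, 0.0173, 0.1]]
```

```bash
python3 - <<'E'
from h import *
import pickle
W={n:pickle.load(open(n+'.pkl','rb')) for n in ['w1','w2']}
t=read_camera('top')
for n,w,r,rt in [('large','w2',(285,265,345,385),(240,180,322,222)),('medium','w1',(270,110,360,230),(335,230,405,265)),('small','w1',(350,260,440,390),(460,195,515,228))]:
    a=handle(W[w],r); b=handle(t,rt)
    eb=sorted(b[0],key=lambda q:q[0])
    print(n,b[1],b[2])
    for qa,qb in zip(a[0],eb):
        X,e=tri([ray(W[w],qa[::-1]),ray(t,qb[::-1])]); print(X.round(4),np.round(e,4),np.round(qb,1))
plan([.630,.0766,.17],72.5)
E
```

```text
large [np.float64(14.320173921059663), np.float64(62.95061826003342)] [10, 7, 61, 29, 808]
[0.6476 0.1348 0.1016] [0.0008 0.0008] [250. 191.]
[0.6128 0.027  0.113 ] [0.0015 0.0015] [309.5 211.6]
medium [np.float64(12.854387664325772), np.float64(50.44740989190743)] [10, 10, 50, 20, 577]
[ 0.5369 -0.0376  0.0949] [0.0003 0.0003] [345.3 255.3]
[ 0.5613 -0.1245  0.0995] [0.0007 0.0007] [394.3 243.1]
small [np.float64(11.627554335991272), np.float64(41.14365206548449)] [11, 8, 39, 23, 447]
[ 0.6356 -0.2628  0.0884] [0.0016 0.0016] [471.6 204.8]
[ 0.6032 -0.3278  0.0937] [0.0013 0.0013] [508.4 223.2]
move [-0.19, -0.1598, 0.236] [-0.0021, 0.0006, 0.1175] rows 5.0 1.0
```

Handle heights come out at about 107, 97 and 91 mm, close to the stated 106, 96 and 86. Moving above the large ulu.

Emit:
{"name": "arm_command", "arguments": {
  "steps": [
    {"translation": [-0.19, -0.16, 0.1], "twist": [0, 0, 0.118], "fingers": 1},
    {"translation": [-0.19, -0.16, 0.236], "twist": [0, 0, 0.118], "fingers": 1},
    {"translation": [-0.19, -0.16, 0.236], "twist": [0, 0, 0.118], "fingers": 1},
    {"translation": [-0.19, -0.16, 0.236], "twist": [0, 0, 0.118], "fingers": 1},
    {"translation": [-0.19, -0.16, 0.236], "twist": [0, 0, 0.118], "fingers": 1}
  ]
}}

```text
time: 5.22
eef_pos: [0.6246, 0.0774, 0.1675]
tcp_rot: [0.806, 0.592, -0.003, -0.002]
contact_force: [0.2, -0.1, 0.3]
opening: 0.999
finger_force: 0.0
```

Emit:
{"name": "arm_command", "arguments": {
  "steps": [
    {"translation": [0, 0, 0], "twist": [0, 0, 0], "fingers": 1},
    {"translation": [0, 0, 0], "twist": [0, 0, 0], "fingers": 1}
  ]
}}

```text
time: 5.48
eef_pos: [0.633, 0.0788, 0.1752]
tcp_rot: [0.806, 0.592, 0.003, 0.002]
contact_force: [-1.1, 0.4, -0.3]
opening: 0.997
finger_force: 0.0
```

```bash
python3 - <<'E'
from h import *
s=get_state(); print(s['eef_pos'],s['tcp_rot'],s['dq'].round(3) if hasattr(s['dq'],'round') else s['dq'],s['time'])
p=wrist(); save(p,'w4')
plan([.630,.079,.087],72.5)
for X in [(.6476,.1348,.106),(.6128,.027,.106)]: print(proj(p,np.array(X)))
E
```

```text
[0.63298961 0.07876233 0.17515944] [0.80572609 0.59227643 0.00302947 0.00221888] [ 0.005  0.012 -0.008 -0.002  0.001 -0.001] 5.475
move [-0.0012, -0.0046, 0.117] [0.0064, -0.002, 0.0025] rows 2.0 1.0
[313.3 163.4]
[312.7 341.9]
```

View pics/w4.png

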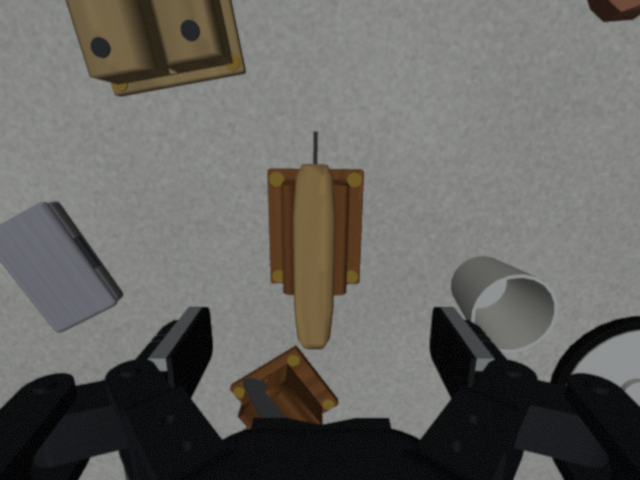

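The large handle is centred between the fingers and aligned, ends at (313,164) and (312,347). Descending.

Emit:
{"name": "arm_command", "arguments": {
  "steps": [
    {"translation": [-0.003, -0.004, 0.06], "twist": [0.006, 0, 0], "fingers": 1},
    {"translation": [-0.003, -0.004, 0.117], "twist": [0.006, 0, 0], "fingers": 1},
    {"translation": [-0.003, -0.004, 0.117], "twist": [0.006, 0, 0], "fingers": 1},
    {"translation": [-0.003, -0.004, 0.117], "twist": [0.006, 0, 0], "fingers": 1}
  ]
}}

```text
time: 6.02
eef_pos: [0.629, 0.0773, 0.0858]
tcp_rot: [0.806, 0.592, -0.0, -0.001]
contact_force: [-1.1, 0.4, 1.0]
opening: 1.005
finger_force: 0.0
```

Emit:
{"name": "arm_command", "arguments": {
  "steps": [
    {"translation": [0, 0, 0], "twist": [0, 0, 0], "fingers": -1},
    {"translation": [0, 0, 0], "twist": [0, 0, 0], "fingers": -1},
    {"translation": [0, 0, 0], "twist": [0, 0, 0], "fingers": -1},
    {"translation": [0, 0, 0], "twist": [0, 0, 0], "fingers": -1},
    {"translation": [0, 0, 0], "twist": [0, 0, 0], "fingers": -1}
  ],
  "grip_force": 50
}}

```text
time: 6.65
eef_pos: [0.6274, 0.0769, 0.084]
tcp_rot: [0.806, 0.592, -0.001, -0.002]
contact_force: [-0.0, -0.9, 2.9]
opening: 0.272
finger_force: 49.8
```

Emit:
{"name": "arm_command", "arguments": {
  "steps": [
    {"translation": [0, 0, -0.04], "twist": [0, 0, 0], "fingers": -1},
    {"translation": [0, 0, -0.08], "twist": [0, 0, 0], "fingers": -1},
    {"translation": [0, 0, -0.14], "twist": [0, 0, 0], "fingers": -1},
    {"translation": [0, 0, -0.16], "twist": [0, 0, 0], "fingers": -1},
    {"translation": [0, 0, -0.16], "twist": [0, 0, 0], "fingers": -1}
  ]
}}

```text
time: 7.28
eef_pos: [0.6276, 0.0767, 0.2033]
tcp_rot: [0.806, 0.592, -0.002, -0.002]
contact_force: [0.8, 0.3, -3.2]
opening: 0.271
finger_force: 60.1
```

```bash
python3 - <<'E'
from h import *
s=get_state(); print(s['eef_pos'],s['tcp_rot'],s['contact_force'],s['opening'])
p=wrist(); save(p,'w5')
e=handle(p,(260,120,370,400)); print(e)
plan([.571,.2687,.2],82.6)
E
```

```text
[0.62757972 0.07673529 0.20329678] [ 0.80590035  0.59204485 -0.00154122 -0.0022684 ] [ 0.78272769  0.31810099 -3.20229623] 0.2711879266018604
([array([320.5, 171. ]), array([320.5, 399. ])], [np.float64(71.0), np.float64(228.0)], [25, 51, 72, 229, 15030])
move [0.2221, -0.1473, 0.0031] [-0.0083, -0.0001, -0.1667] rows 4.0 1.0
```

View pics/w5.png

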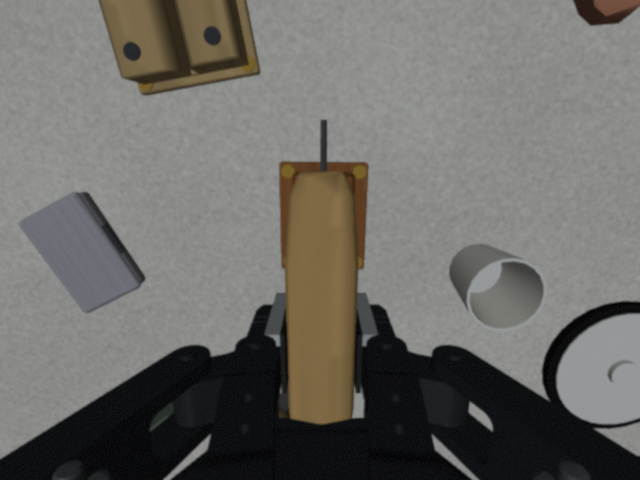

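Held well, with the stand below empty. The handle's far end at row 170 and blade tip at row 121 put the ulu about 4 mm ahead of the TCP along tool x, and I'll compensate for that. Moving to the parking block.

Emit:
{"name": "arm_command", "arguments": {
  "steps": [
    {"translation": [0.216, -0.147, 0.003], "twist": [-0.004, 0, -0.167], "fingers": -1},
    {"translation": [0.216, -0.147, 0.003], "twist": [-0.004, 0, -0.167], "fingers": -1},
    {"translation": [0.216, -0.147, 0.003], "twist": [-0.004, 0, -0.167], "fingers": -1},
    {"translation": [0.216, -0.147, 0.003], "twist": [-0.004, 0, -0.167], "fingers": -1},
    {"translation": [0.216, -0.147, 0.003], "twist": [-0.004, 0, -0.167], "fingers": -1}
  ]
}}

```text
time: 7.95
eef_pos: [0.5695, 0.2643, 0.1991]
tcp_rot: [0.751, 0.661, -0.002, -0.002]
contact_force: [0.9, -0.9, -2.6]
opening: 0.272
finger_force: 60.0
```

Emit:
{"name": "arm_command", "arguments": {
  "steps": [
    {"translation": [0, 0, 0], "twist": [0, 0, 0], "fingers": -1},
    {"translation": [0, 0, 0], "twist": [0, 0, 0], "fingers": -1},
    {"translation": [0, 0, 0], "twist": [0, 0, 0], "fingers": -1}
  ]
}}

```text
time: 8.32
eef_pos: [0.5712, 0.2633, 0.2017]
tcp_rot: [0.752, 0.66, -0.0, -0.001]
contact_force: [1.3, -0.1, -2.4]
opening: 0.275
finger_force: 60.0
```

```bash
python3 - <<'E'
from h import *
s=get_state(); print(s['eef_pos'],s['tcp_rot'],s['contact_force'],s['opening'],s['dq'].round(3))
p=wrist(); save(p,'w6')
# predicted screws pixels vs seen
for X in [(.5453,.3031,.053),(.6044,.2949,.053),(.5377,.2425,.053),(.5962,.2343,.053)]:
    u=proj(p,np.array(X)); b=blob(p,u,'screw',16); print(u,b, atz(p,b[0][::-1],.053).round(4) if b else '')
plan([.5705,.2647,.115],82.6)
E
```

```text
[0.5711896  0.26326633 0.20165704] [ 7.51669592e-01  6.59539079e-01 -3.58430373e-04 -9.48029637e-04] [ 1.31572482 -0.08350637 -2.39770876] 0.2751223055331408 [ 0.005 -0.003 -0.    -0.001  0.001  0.001]
[280.6 184.3] (array([280.72847682, 184.25827815]), 151) [0.5454 0.3031 0.053 ]
[356.5 184.9] (array([356.49019608, 184.62091503]), 153) [0.6044 0.2951 0.053 ]
[283.2 258.2] (array([280.83333333, 258.38095238]), 84) [0.5357 0.2426 0.053 ]
[354.2 258.8] (array([358.84, 258.68]), 25) [0.6    0.2339 0.053 ]
move [0.0014, -0.0008, 0.1156] [-0.0017, -0.0007, -0.0009] rows 2.0 1.0
```

Emit:
{"name": "arm_command", "arguments": {
  "steps": [
    {"translation": [0.001, -0.001, 0.06], "twist": [0, 0, 0], "fingers": -1},
    {"translation": [0.001, -0.001, 0.095], "twist": [0, 0, 0], "fingers": -1},
    {"translation": [0.001, -0.001, 0.12], "twist": [0, 0, 0], "fingers": -1},
    {"translation": [0.001, -0.001, 0.14], "twist": [0, 0, 0], "fingers": -1},
    {"translation": [0.001, -0.001, 0.151], "twist": [0, 0, 0], "fingers": -1}
  ]
}}

```text
time: 9.0
eef_pos: [0.5696, 0.2653, 0.0879]
tcp_rot: [0.751, 0.66, -0.001, -0.001]
contact_force: [-1.9, 0.3, -0.7]
opening: 0.271
finger_force: 60.0
```

Emit:
{"name": "arm_command", "arguments": {
  "steps": [
    {"translation": [0, 0, 0.002], "twist": [0, 0, 0], "fingers": -1},
    {"translation": [0, 0, 0.003], "twist": [0, 0, 0], "fingers": -1},
    {"translation": [0, 0, 0.003], "twist": [0, 0, 0], "fingers": -1}
  ]
}}

```text
time: 9.38
eef_pos: [0.5696, 0.2652, 0.0865]
tcp_rot: [0.751, 0.66, -0.001, -0.001]
contact_force: [-3.5, -0.6, -2.7]
opening: 0.27
finger_force: 59.9
```

Emit:
{"name": "arm_command", "arguments": {
  "steps": [
    {"translation": [0, 0, 0.002], "twist": [0, 0, 0], "fingers": -1},
    {"translation": [0, 0, 0.003], "twist": [0, 0, 0], "fingers": -1},
    {"translation": [0, 0, 0.004], "twist": [0, 0, 0], "fingers": -1},
    {"translation": [0, 0, 0.004], "twist": [0, 0, 0], "fingers": -1}
  ]
}}

```text
time: 9.88
eef_pos: [0.5699, 0.2655, 0.0841]
tcp_rot: [0.751, 0.66, -0.0, -0.001]
contact_force: [-5.4, 0.7, 4.4]
opening: 0.271
finger_force: 60.6
```

Seated: z = 0.084 with the force reversed. Release and retreat.

Emit:
{"name": "arm_command", "arguments": {
  "steps": [
    {"translation": [0, -0.001, 0], "twist": [0, 0, 0], "fingers": -1},
    {"translation": [0, -0.001, 0], "twist": [0, 0, 0], "fingers": 1},
    {"translation": [0, -0.001, 0], "twist": [0, 0, 0], "fingers": 1},
    {"translation": [0, -0.001, 0], "twist": [0, 0, 0], "fingers": 1},
    {"translation": [0, -0.001, 0], "twist": [0, 0, 0], "fingers": 1}
  ]
}}

```text
time: 10.5
eef_pos: [0.5694, 0.2653, 0.0831]
tcp_rot: [0.751, 0.66, -0.0, -0.001]
contact_force: [-0.2, 0.9, 0.4]
opening: 0.998
finger_force: 0.0
```

Emit:
{"name": "arm_command", "arguments": {
  "steps": [
    {"translation": [0, 0, 0], "twist": [0, 0, 0], "fingers": 1},
    {"translation": [0, 0, -0.06], "twist": [0, 0, 0], "fingers": 1},
    {"translation": [0, 0, -0.12], "twist": [0, 0, 0], "fingers": 1},
    {"translation": [0, 0, -0.14], "twist": [0, 0, 0], "fingers": 1},
    {"translation": [0, 0, -0.14], "twist": [0, 0, 0], "fingers": 1}
  ]
}}

```text
time: 11.12
eef_pos: [0.5698, 0.2654, 0.189]
tcp_rot: [0.751, 0.66, 0.001, -0.001]
contact_force: [0.5, -0.6, 0.1]
opening: 1.004
finger_force: 0.0
```

```bash
python3 - <<'E'
from h import *
p=wrist(); save(p,'w7')
print(get_state()['eef_pos'])
e,L,st=handle(p,(250,120,390,400)); print(e,L,[atz(p,q[::-1],.106).round(4).tolist() for q in e])
for X in [(.5453,.3031,.053),(.6044,.2949,.053),(.5377,.2425,.053),(.5962,.2343,.053)]: print(proj(p,np.array(X)))
plan([.549,-.0785,.17],105.8)
E
```

```text
[0.56878972 0.26509102 0.18706798]
[array([288.69681835, 157.01084137]), array([294.89427567, 330.53948975])] [np.float64(55.21478544898764), np.float64(173.63928205534364)] [[0.5595, 0.3276, 0.106], [0.5461, 0.2128, 0.106]]
[280.8 189. ]
[359.9 189.8]
[283.4 265.6]
[357.2 266.3]
move [-0.4577, 0.0327, 0.0225] [-0.0029, -0.0008, -0.3863] rows 6.0 3.0
```

View pics/w7.png

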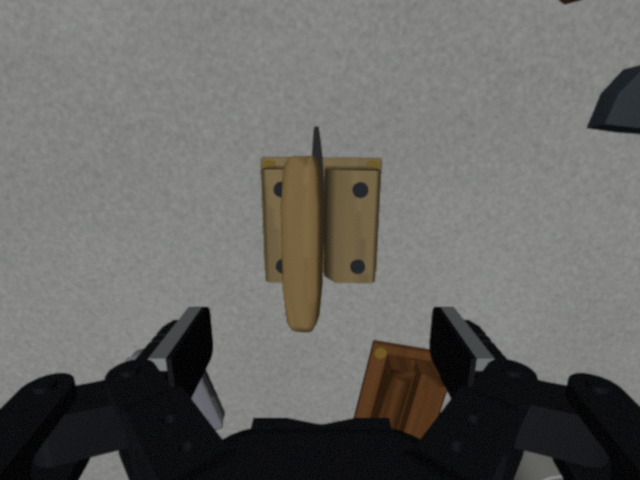

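The large ulu is parked fully in the slot but leaning a few degrees left (handle around column 300, slot at 320). That is the free play of the slot. On to the medium ulu.

Emit:
{"name": "arm_command", "arguments": {
  "steps": [
    {"translation": [-0.458, 0.033, 0.0], "twist": [0, 0, -0.386], "fingers": 1},
    {"translation": [-0.458, 0.033, 0.0], "twist": [0, 0, -0.386], "fingers": 1},
    {"translation": [-0.458, 0.033, 0.0], "twist": [0, 0, -0.386], "fingers": 1},
    {"translation": [-0.458, 0.033, 0.022], "twist": [0, 0, -0.386], "fingers": 1},
    {"translation": [-0.458, 0.033, 0.022], "twist": [0, 0, -0.386], "fingers": 1}
  ]
}}

```text
time: 11.8
eef_pos: [0.5501, -0.0414, 0.1723]
tcp_rot: [0.603, 0.798, -0.001, -0.003]
contact_force: [1.1, -0.9, 0.2]
opening: 1.0
finger_force: 0.0
```

```bash
python3 -c "
from h import *
plan([.549,-.0785,.17],105.8)"
```

```text
move [-0.0473, -0.0149, 0.003] [-0.005, -0.0035, -0.0001] rows 1.0 1.0
```

Emit:
{"name": "arm_command", "arguments": {
  "steps": [
    {"translation": [-0.04, -0.015, 0.0], "twist": [0, 0, 0], "fingers": 1},
    {"translation": [-0.04, -0.015, 0.0], "twist": [0, 0, 0], "fingers": 1},
    {"translation": [-0.04, -0.015, 0.0], "twist": [0, 0, 0], "fingers": 1},
    {"translation": [-0.04, -0.015, 0.0], "twist": [0, 0, 0], "fingers": 1}
  ]
}}

```text
time: 12.3
eef_pos: [0.549, -0.0704, 0.1745]
tcp_rot: [0.603, 0.798, -0.0, -0.002]
contact_force: [0.4, 0.3, 0.0]
opening: 0.998
finger_force: 0.0
```

```bash
python3 - <<'E'
from h import *
p=wrist(); save(p,'w8')
print(get_state()['eef_pos'])
print('small stand dots', end=' ')
for X in [(.5094,-.0569,.012),(.5709,-.039,.012),(.5879,-.0966,.012),(.5257,-.1145,.012)]:
    u=proj(p,np.array(X)); b=blob(p,u,'dot',12); print(u,b, atz(p,b[0][::-1],.012).round(4) if b else '')
e,L,st=handle(p,(250,120,390,400)); print(e,L,st,[atz(p,q[::-1],.1).round(4).tolist() for q in e])
plan([.549,-.0785,.077],105.8)
E
```

```text
[ 0.54918588 -0.07043984  0.17479296]
small stand dots [278.5 196.9] (array([278.72941176, 197.08823529]), 170) [ 0.5096 -0.057   0.012 ]
[355.7 196.5] (array([355.58433735, 196.36144578]), 166) [ 0.5708 -0.0389  0.012 ]
[354.5 264.9] (array([354.90769231, 264.51538462]), 130) [ 0.5881 -0.0962  0.012 ]
[280.6 265. ] (array([280.52, 265.08]), 125) [ 0.5256 -0.1146  0.012 ]
[array([316., 198.]), array([316., 341.])] [np.float64(34.0), np.float64(143.0)] [49, 78, 35, 144, 4455] [[0.5371, -0.0355, 0.1], [0.5628, -0.1274, 0.1]]
move [-0.0105, -0.0029, 0.1304] [-0.0021, -0.002, 0.0015] rows 2.0 1.0
```

View pics/w8.png

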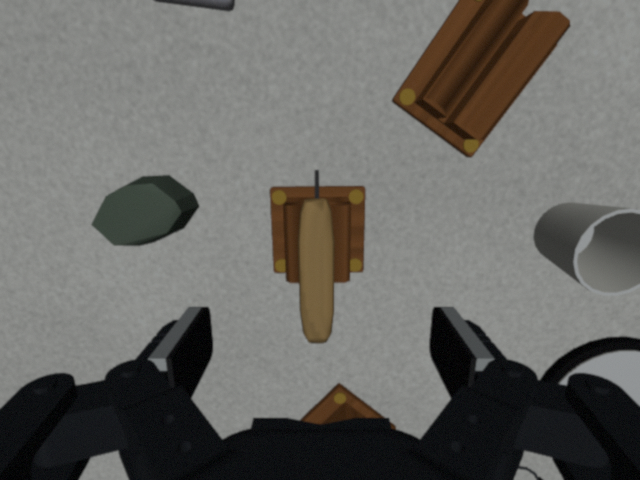

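The medium ulu is upright, handle ends at (316,198) and (316,341). The small stand's dots match the earlier estimate to within about 0.4 mm. Descend and grasp.

Emit:
{"name": "arm_command", "arguments": {
  "steps": [
    {"translation": [-0.014, -0.003, 0.0], "twist": [0, 0, 0], "fingers": 1},
    {"translation": [-0.014, -0.003, 0.06], "twist": [0, 0, 0], "fingers": 1},
    {"translation": [-0.014, -0.003, 0.129], "twist": [0, 0, 0], "fingers": 1},
    {"translation": [-0.014, -0.003, 0.129], "twist": [0, 0, 0], "fingers": 1},
    {"translation": [-0.014, -0.003, 0.129], "twist": [0, 0, 0], "fingers": 1}
  ]
}}

```text
time: 12.98
eef_pos: [0.5511, -0.0829, 0.0803]
tcp_rot: [0.603, 0.798, 0.0, 0.0]
contact_force: [0.3, 0.6, 0.3]
opening: 1.001
finger_force: 0.0
```

Emit:
{"name": "arm_command", "arguments": {
  "steps": [
    {"translation": [0, 0, 0], "twist": [0, 0, 0], "fingers": -1},
    {"translation": [0, 0, 0], "twist": [0, 0, 0], "fingers": -1},
    {"translation": [0, 0, 0], "twist": [0, 0, 0], "fingers": -1},
    {"translation": [0, 0, 0], "twist": [0, 0, 0], "fingers": -1},
    {"translation": [0, 0, 0], "twist": [0, 0, 0], "fingers": -1}
  ]
}}

```text
time: 13.6
eef_pos: [0.5503, -0.0826, 0.0793]
tcp_rot: [0.603, 0.798, -0.0, -0.001]
contact_force: [-1.1, 0.5, 4.4]
opening: 0.246
finger_force: 50.3
```

Emit:
{"name": "arm_command", "arguments": {
  "steps": [
    {"translation": [0, 0, -0.04], "twist": [0, 0, 0], "fingers": -1},
    {"translation": [0, 0, -0.08], "twist": [0, 0, 0], "fingers": -1},
    {"translation": [0, 0, -0.14], "twist": [0, 0, 0], "fingers": -1},
    {"translation": [0, 0, -0.16], "twist": [0, 0, 0], "fingers": -1},
    {"translation": [0, 0, -0.16], "twist": [0, 0, 0], "fingers": -1}
  ]
}}

```text
time: 14.22
eef_pos: [0.5502, -0.0826, 0.1986]
tcp_rot: [0.603, 0.798, -0.0, -0.001]
contact_force: [-0.2, 0.1, -2.3]
opening: 0.251
finger_force: 53.2
```

```bash
cat >> h.py <<'E'
def held(p,hl,hh,roi=(280,100,365,300)):
    """tool-x offset of held ulu from the far handle end (half length hl, half height hh)"""
    e,L,st=handle(p,roi); v=roi[1]+st[1]; K=np.array(p['K']);T=np.array(p['T_tool_cam'])
    d=T[:3,:3]@np.linalg.solve(K,[320.,v,1]);o=T[:3,3]
    for z in (-.019,-.019-hh): print('far row',v,'offset',((o+d*(z-o[2])/d[2])[0]-hl).round(4))
E
python3 - <<'E'
from h import *
s=get_state(); print(s['eef_pos'],s['tcp_rot'],s['contact_force'],s['opening'])
p=wrist(); save(p,'w9'); held(p,.046,.013)
plan([.6296,.0766,.2],72.6)
E
```

```text
[ 0.55020452 -0.08256438  0.19856386] [ 6.03317976e-01  7.97500539e-01 -6.99367305e-06 -5.57017442e-04] [-0.18576762  0.07859243 -2.32247321] 0.25129924804904397
far row 207 offset 0.0026
far row 207 offset 0.005
move [0.1748, 0.1606, -0.0041] [-0.0038, -0.0015, 0.553] rows 3.0 4.0
```

Emit:
{"name": "arm_command", "arguments": {
  "steps": [
    {"translation": [0.173, 0.16, -0.004], "twist": [0, 0, 0.553], "fingers": -1},
    {"translation": [0.173, 0.16, -0.004], "twist": [0, 0, 0.553], "fingers": -1},
    {"translation": [0.173, 0.16, -0.004], "twist": [0, 0, 0.553], "fingers": -1},
    {"translation": [0.173, 0.16, -0.004], "twist": [0, 0, 0.553], "fingers": -1},
    {"translation": [0.173, 0.16, -0.004], "twist": [0, 0, 0.553], "fingers": -1}
  ]
}}

```text
time: 14.9
eef_pos: [0.6288, 0.0757, 0.198]
tcp_rot: [0.805, 0.593, -0.003, -0.003]
contact_force: [-0.3, 0.2, -1.7]
opening: 0.249
finger_force: 53.1
```

Emit:
{"name": "arm_command", "arguments": {
  "steps": [
    {"translation": [0, 0, 0], "twist": [0, 0, 0], "fingers": -1},
    {"translation": [0, 0, 0], "twist": [0, 0, 0], "fingers": -1},
    {"translation": [0, 0, 0], "twist": [0, 0, 0], "fingers": -1}
  ]
}}

```text
time: 15.28
eef_pos: [0.6301, 0.0743, 0.2016]
tcp_rot: [0.806, 0.592, -0.0, -0.001]
contact_force: [-0.4, -0.1, -1.3]
opening: 0.244
finger_force: 53.1
```

```bash
python3 - <<'E'
from h import *
s=get_state(); print(s['eef_pos'],s['contact_force'])
p=wrist(); save(p,'w10')
P=[]
for X in [(.6118,.1262,.012),(.6727,.1072,.012),(.587,.046,.012),(.648,.0286,.012)]:
    u=proj(p,np.array(X)); b=blob(p,u,'dot',14); print(u,b, atz(p,b[0][::-1],.012).round(4) if b else '')
plan([.6292,.0752,.084],72.6)
E
```

```text
[0.63014434 0.07431512 0.20156762] [-0.41740948 -0.10571365 -1.25452828]
[282.8 169.8] (array([282.64      , 169.26666667]), 150) [0.6118 0.1267 0.012 ]
[354.8 169.7] (array([354.95918367, 169.83673469]), 147) [0.6728 0.107  0.012 ]
[285.8 259.7] (array([283.77227723, 260.12871287]), 101) [0.5851 0.0462 0.012 ]
[352.6 258.1] (array([353.6744186 , 260.40697674]), 86) [0.6483 0.0261 0.012 ]
move [0.0005, -0.0013, 0.1569] [-0.0018, -0.0004, -0.0006] rows 2.0 1.0
```

View pics/w10.png

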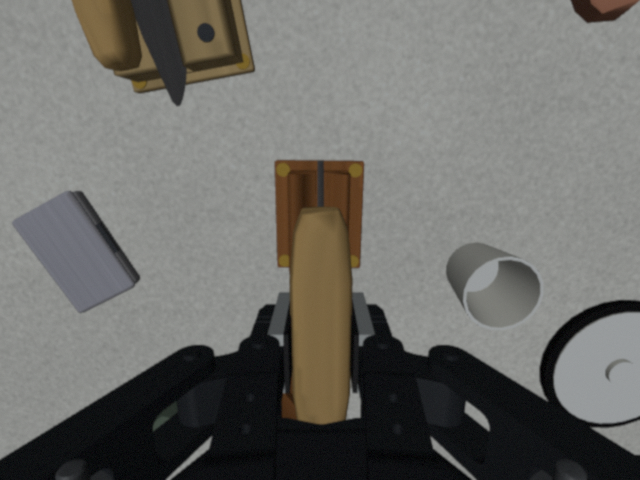

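Blade tip at (321,162) gives an offset of about +2 mm. The stand dots confirm its centre at (0.6295, 0.0765). Lowering.

Emit:
{"name": "arm_command", "arguments": {
  "steps": [
    {"translation": [0, -0.001, 0.06], "twist": [0, 0, 0], "fingers": -1},
    {"translation": [0, -0.001, 0.1], "twist": [0, 0, 0], "fingers": -1},
    {"translation": [0, -0.001, 0.13], "twist": [0, 0, 0], "fingers": -1},
    {"translation": [0, -0.001, 0.15], "twist": [0, 0, 0], "fingers": -1},
    {"translation": [0, -0.001, 0.157], "twist": [0, 0, 0], "fingers": -1}
  ]
}}

```text
time: 15.95
eef_pos: [0.629, 0.0752, 0.083]
tcp_rot: [0.806, 0.592, -0.001, -0.001]
contact_force: [1.1, -0.6, -0.8]
opening: 0.245
finger_force: 53.1
```

Emit:
{"name": "arm_command", "arguments": {
  "steps": [
    {"translation": [0, 0, 0.002], "twist": [0, 0, 0], "fingers": -1},
    {"translation": [0, 0, 0.003], "twist": [0, 0, 0], "fingers": -1},
    {"translation": [0, 0, 0.004], "twist": [0, 0, 0], "fingers": -1},
    {"translation": [0, 0, 0.004], "twist": [0, 0, 0], "fingers": -1}
  ]
}}

```text
time: 16.45
eef_pos: [0.6294, 0.0755, 0.0812]
tcp_rot: [0.806, 0.592, -0.0, -0.001]
contact_force: [-1.0, 0.6, -1.3]
opening: 0.249
finger_force: 53.2
```

Emit:
{"name": "arm_command", "arguments": {
  "steps": [
    {"translation": [0, 0, 0.001], "twist": [0, 0, 0], "fingers": -1},
    {"translation": [0, 0, 0.002], "twist": [0, 0, 0], "fingers": -1},
    {"translation": [0, 0, 0.003], "twist": [0, 0, 0], "fingers": -1},
    {"translation": [0, 0, 0.003], "twist": [0, 0, 0], "fingers": -1}
  ]
}}

```text
time: 16.95
eef_pos: [0.6295, 0.0753, 0.0794]
tcp_rot: [0.806, 0.592, -0.0, -0.001]
contact_force: [-4.6, 0.3, 4.6]
opening: 0.246
finger_force: 54.0
```

Emit:
{"name": "arm_command", "arguments": {
  "steps": [
    {"translation": [0, 0, 0], "twist": [0, 0, 0], "fingers": -0.3},
    {"translation": [0, 0, 0], "twist": [0, 0, 0], "fingers": 1},
    {"translation": [0, 0, 0], "twist": [0, 0, 0], "fingers": 1},
    {"translation": [0, 0, 0], "twist": [0, 0, 0], "fingers": 1},
    {"translation": [0, 0, 0], "twist": [0, 0, 0], "fingers": 1}
  ]
}}

```text
time: 17.58
eef_pos: [0.6293, 0.0753, 0.0784]
tcp_rot: [0.806, 0.592, -0.0, -0.001]
contact_force: [-0.6, 0.4, -0.2]
opening: 1.0
finger_force: 0.0
```

Emit:
{"name": "arm_command", "arguments": {
  "steps": [
    {"translation": [0, 0, 0], "twist": [0, 0, 0], "fingers": 1},
    {"translation": [0, 0, -0.06], "twist": [0, 0, 0], "fingers": 1},
    {"translation": [0, 0, -0.12], "twist": [0, 0, 0], "fingers": 1},
    {"translation": [0, 0, -0.16], "twist": [0, 0, 0], "fingers": 1},
    {"translation": [0, 0, -0.16], "twist": [0, 0, 0], "fingers": 1}
  ]
}}

```text
time: 18.2
eef_pos: [0.6315, 0.0751, 0.2024]
tcp_rot: [0.806, 0.592, 0.002, 0.001]
contact_force: [-0.9, 0.2, -0.1]
opening: 1.002
finger_force: 0.0
```

```bash
python3 - <<'E'
from h import *
p=wrist(); save(p,'w11')
print(get_state()['eef_pos'])
e,L,st=handle(p,(270,120,370,360)); print(e,L,[atz(p,q[::-1],.098).round(4).tolist() for q in e])
plan([.6195,-.295,.2],64.6)
E
```

```text
[0.63008152 0.07518285 0.19965103]
[array([299., 175.]), array([299., 305.])] [np.float64(30.0), np.float64(130.0)] [[0.6334, 0.1248, 0.098], [0.6039, 0.0356, 0.098]]
move [-0.4752, 0.1341, -0.0009] [0.0004, -0.001, 0.1335] rows 6.0 1.0
```

View pics/w11.png

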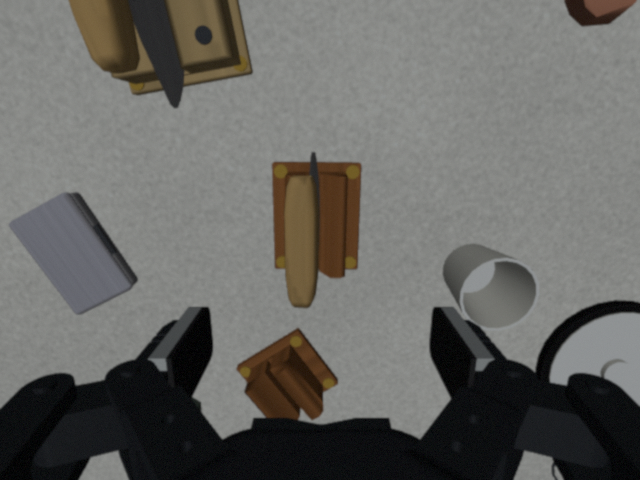

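The medium ulu is in its stand, centred within about 1 mm along the slot and leaning by the slot's play. Next, the small ulu.

Emit:
{"name": "arm_command", "arguments": {
  "steps": [
    {"translation": [-0.475, 0.134, 0], "twist": [0, 0, 0.134], "fingers": 1},
    {"translation": [-0.475, 0.134, 0], "twist": [0, 0, 0.134], "fingers": 1},
    {"translation": [-0.475, 0.134, 0], "twist": [0, 0, 0.134], "fingers": 1},
    {"translation": [-0.475, 0.134, 0], "twist": [0, 0, 0.134], "fingers": 1},
    {"translation": [-0.475, 0.134, 0], "twist": [0, 0, 0.134], "fingers": 1}
  ]
}}

```text
time: 18.88
eef_pos: [0.6191, -0.2385, 0.1952]
tcp_rot: [0.845, 0.534, -0.001, -0.003]
contact_force: [1.2, 0.5, 0.2]
opening: 0.998
finger_force: 0.0
```

```bash
python3 -c "
from h import *
plan([.6195,-.295,.175],64.6)"
```

```text
move [-0.0679, 0.033, 0.0267] [-0.0061, -0.0006, -0.0006] rows 1.0 1.0
```

Emit:
{"name": "arm_command", "arguments": {
  "steps": [
    {"translation": [-0.06, 0.03, 0.027], "twist": [0, 0, 0], "fingers": 1},
    {"translation": [-0.06, 0.03, 0.027], "twist": [0, 0, 0], "fingers": 1},
    {"translation": [-0.06, 0.03, 0.027], "twist": [0, 0, 0], "fingers": 1},
    {"translation": [-0.06, 0.03, 0.027], "twist": [0, 0, 0], "fingers": 1}
  ]
}}

```text
time: 19.38
eef_pos: [0.6217, -0.2858, 0.1777]
tcp_rot: [0.845, 0.535, -0.001, -0.001]
contact_force: [0.6, 1.1, 0.0]
opening: 0.999
finger_force: 0.0
```

```bash
python3 - <<'E'
from h import *
p=wrist(); save(p,'w12')
print(get_state()['eef_pos'])
P=[]
for X in [(.6147,-.232,.012),(.6725,-.2594,.012),(.5677,-.3309,.012),(.6255,-.3583,.012)]:
    u=proj(p,np.array(X)); b=blob(p,u,'dot',12); print(u,b, atz(p,b[0][::-1],.012).round(4) if b else ''); 
    if b: P.append(atz(p,b[0][::-1],.012))
if len(P)==4: print(pose4(P))
e,L,st=handle(p,(270,120,370,360)); print(e,L,st,[atz(p,q[::-1],.09).round(4).tolist() for q in e])
plan([.6195,-.295,.068],64.6)
E
```

```text
[ 0.6219267  -0.28587394  0.17818051]
[284.5 170.4] (array([284.66091954, 170.34482759]), 174) [ 0.6148 -0.232   0.012 ]
[362.3 170.5] (array([362.5       , 170.48235294]), 170) [ 0.6726 -0.2595  0.012 ]
[287.7 293.3] (array([287.1965812 , 293.43589744]), 117) [ 0.5672 -0.3308  0.012 ]
[358.3 293.4] (array([359.27027027, 293.68468468]), 111) [ 0.6261 -0.3589  0.012 ]
(array([ 0.6202, -0.2953,  0.012 ]), 64.6133543127605)
[array([323., 210.]), array([323., 317.])] [np.float64(28.0), np.float64(107.0)] [39, 90, 29, 108, 2776] [[0.6354, -0.2617, 0.09], [0.6034, -0.3294, 0.09]]
move [-0.0124, 0.0026, 0.1469] [-0.0018, -0.0002, 0.0013] rows 2.0 1.0
```

View pics/w12.png

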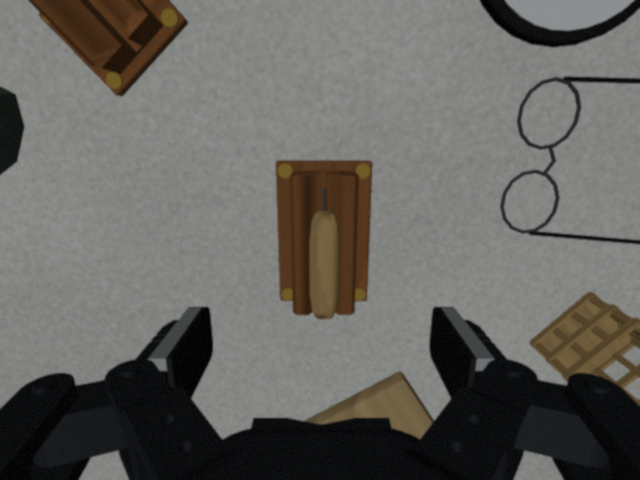

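The small ulu stands upright in the large stand, handle at (323,210)–(323,317). The stand centre is confirmed at (0.6202, -0.2953), yaw 64.6°. Descend and grasp.

Emit:
{"name": "arm_command", "arguments": {
  "steps": [
    {"translation": [-0.013, 0.002, 0.02], "twist": [0, 0, 0], "fingers": 1},
    {"translation": [-0.013, 0.002, 0.08], "twist": [0, 0, 0], "fingers": 1},
    {"translation": [-0.013, 0.002, 0.145], "twist": [0, 0, 0], "fingers": 1},
    {"translation": [-0.013, 0.002, 0.145], "twist": [0, 0, 0], "fingers": 1},
    {"translation": [-0.013, 0.002, 0.145], "twist": [0, 0, 0], "fingers": 1}
  ]
}}

```text
time: 20.05
eef_pos: [0.6192, -0.2973, 0.0706]
tcp_rot: [0.845, 0.534, -0.0, 0.0]
contact_force: [-0.4, 1.1, 0.6]
opening: 1.004
finger_force: 0.0
```

Emit:
{"name": "arm_command", "arguments": {
  "steps": [
    {"translation": [0, 0, 0], "twist": [0, 0, 0], "fingers": -1},
    {"translation": [0, 0, 0], "twist": [0, 0, 0], "fingers": -1},
    {"translation": [0, 0, 0], "twist": [0, 0, 0], "fingers": -1},
    {"translation": [0, 0, 0], "twist": [0, 0, 0], "fingers": -1},
    {"translation": [0, 0, 0], "twist": [0, 0, 0], "fingers": -1}
  ],
  "grip_force": 40
}}

```text
time: 20.68
eef_pos: [0.6188, -0.297, 0.0699]
tcp_rot: [0.845, 0.534, -0.0, -0.001]
contact_force: [-0.2, 0.6, 2.7]
opening: 0.227
finger_force: 41.5
```

Emit:
{"name": "arm_command", "arguments": {
  "steps": [
    {"translation": [0, 0, -0.04], "twist": [0, 0, 0], "fingers": -1},
    {"translation": [0, 0, -0.08], "twist": [0, 0, 0], "fingers": -1},
    {"translation": [0, 0, -0.14], "twist": [0, 0, 0], "fingers": -1},
    {"translation": [0, 0, -0.175], "twist": [0, 0, 0], "fingers": -1},
    {"translation": [0, 0, -0.175], "twist": [0, 0, 0], "fingers": -1}
  ]
}}

```text
time: 21.3
eef_pos: [0.6198, -0.2977, 0.2031]
tcp_rot: [0.845, 0.534, 0.001, 0.001]
contact_force: [-0.1, -0.3, 0.0]
opening: 0.227
finger_force: 43.0
```

```bash
python3 - <<'E'
from h import *
s=get_state(); print(s['eef_pos'],s['tcp_rot'],s['contact_force'],s['opening'])
p=wrist(); save(p,'w13'); held(p,.036,.012)
plan([.5485,-.0767,.2],105.8)
E
```

```text
[ 0.61984916 -0.29766934  0.20305851] [8.45424902e-01 5.34091991e-01 5.18842348e-04 1.48713798e-03] [-0.12527943 -0.31155651  0.00090416] 0.22671241426947633
far row 235 offset 0.0034
far row 235 offset 0.0066
move [0.225, -0.2108, 0.0008] [-0.0013, -0.0004, -0.6873] rows 4.0 4.0
```

Emit:
{"name": "arm_command", "arguments": {
  "steps": [
    {"translation": [0.223, -0.211, 0], "twist": [0, 0, -0.687], "fingers": -1},
    {"translation": [0.223, -0.211, 0], "twist": [0, 0, -0.687], "fingers": -1},
    {"translation": [0.223, -0.211, 0], "twist": [0, 0, -0.687], "fingers": -1},
    {"translation": [0.223, -0.211, 0], "twist": [0, 0, -0.687], "fingers": -1},
    {"translation": [0.223, -0.211, 0], "twist": [0, 0, -0.687], "fingers": -1}
  ]
}}

```text
time: 21.98
eef_pos: [0.5452, -0.0748, 0.1977]
tcp_rot: [0.602, 0.799, -0.001, -0.004]
contact_force: [0.7, 0.3, -2.2]
opening: 0.225
finger_force: 42.9
```

Emit:
{"name": "arm_command", "arguments": {
  "steps": [
    {"translation": [0, 0, 0], "twist": [0, 0, 0], "fingers": -1},
    {"translation": [0, 0, 0], "twist": [0, 0, 0], "fingers": -1},
    {"translation": [0, 0, 0], "twist": [0, 0, 0], "fingers": -1}
  ]
}}

```text
time: 22.35
eef_pos: [0.5478, -0.0789, 0.2004]
tcp_rot: [0.604, 0.797, -0.0, -0.001]
contact_force: [0.5, -0.1, -1.3]
opening: 0.227
finger_force: 42.9
```

```bash
python3 - <<'E'
from h import *
s=get_state(); print(s['eef_pos'],s['contact_force'])
p=wrist(); save(p,'w14'); held(p,.036,.012)
for X in [(.5094,-.0569,.012),(.5709,-.039,.012),(.5879,-.0966,.012),(.5257,-.1145,.012)]:
    u=proj(p,np.array(X)); b=blob(p,u,'dot',12); print(u,b, atz(p,b[0][::-1],.012).round(4) if b else '')
plan([.549,-.0784,.075],105.8)
E
```

```text
[ 0.54780335 -0.07894533  0.2003843 ] [ 0.51745696 -0.08736632 -1.33610557]
far row 235 offset 0.0027
far row 235 offset 0.0059
[285.2 183.7] (array([285.42567568, 183.75      ]), 148) [ 0.5096 -0.0569  0.012 ]
[357.1 183. ] (array([356.98630137, 182.85616438]), 146) [ 0.5708 -0.0389  0.012 ]
[356.2 247.5] (array([356.67272727, 247.02727273]), 110) [ 0.5882 -0.096   0.012 ]
[287.1 247.9] (array([287.24561404, 247.84210526]), 114) [ 0.5258 -0.1144  0.012 ]
move [-0.0001, 0.002, 0.1673] [-0.0018, -0.0015, -0.0018] rows 3.0 1.0
```

Emit:
{"name": "arm_command", "arguments": {
  "steps": [
    {"translation": [0, 0.002, 0.06], "twist": [0, 0, 0], "fingers": -1},
    {"translation": [0, 0.002, 0.1], "twist": [0, 0, 0], "fingers": -1},
    {"translation": [0, 0.002, 0.135], "twist": [0, 0, 0], "fingers": -1},
    {"translation": [0, 0.002, 0.155], "twist": [0, 0, 0], "fingers": -1},
    {"translation": [0, 0.002, 0.167], "twist": [0, 0, 0], "fingers": -1}
  ]
}}

```text
time: 23.02
eef_pos: [0.5489, -0.0777, 0.075]
tcp_rot: [0.604, 0.797, -0.0, -0.001]
contact_force: [0.9, 0.2, -1.4]
opening: 0.227
finger_force: 42.9
```

Emit:
{"name": "arm_command", "arguments": {
  "steps": [
    {"translation": [0, 0, 0.002], "twist": [0, 0, 0], "fingers": -1},
    {"translation": [0, 0, 0.004], "twist": [0, 0, 0], "fingers": -1},
    {"translation": [0, 0, 0.004], "twist": [0, 0, 0], "fingers": -1},
    {"translation": [0, 0, 0.004], "twist": [0, 0, 0], "fingers": -1}
  ]
}}

```text
time: 23.52
eef_pos: [0.5492, -0.0775, 0.0731]
tcp_rot: [0.603, 0.797, 0.0, -0.0]
contact_force: [0.7, -0.3, -1.4]
opening: 0.225
finger_force: 42.9
```

Emit:
{"name": "arm_command", "arguments": {
  "steps": [
    {"translation": [0, 0, 0.002], "twist": [0, 0, 0], "fingers": -1},
    {"translation": [0, 0, 0.003], "twist": [0, 0, 0], "fingers": -1},
    {"translation": [0, 0, 0.003], "twist": [0, 0, 0], "fingers": -1},
    {"translation": [0, 0, 0.003], "twist": [0, 0, 0], "fingers": -1}
  ]
}}

```text
time: 24.02
eef_pos: [0.5489, -0.0774, 0.0702]
tcp_rot: [0.603, 0.797, -0.0, -0.001]
contact_force: [-0.0, -0.6, -1.0]
opening: 0.227
finger_force: 42.9
```

Emit:
{"name": "arm_command", "arguments": {
  "steps": [
    {"translation": [0, 0, 0.001], "twist": [0, 0, 0], "fingers": -1},
    {"translation": [0, 0, 0.002], "twist": [0, 0, 0], "fingers": -1},
    {"translation": [0, 0, 0.002], "twist": [0, 0, 0], "fingers": -1}
  ]
}}

```text
time: 24.4
eef_pos: [0.5492, -0.0775, 0.0699]
tcp_rot: [0.603, 0.798, -0.0, -0.001]
contact_force: [-2.6, 0.3, 5.4]
opening: 0.223
finger_force: 43.8
```

Emit:
{"name": "arm_command", "arguments": {
  "steps": [
    {"translation": [0, 0, -0.001], "twist": [0, 0, 0], "fingers": -1},
    {"translation": [0, 0, -0.001], "twist": [0, 0, 0], "fingers": -1}
  ],
  "grip_force": 20
}}

```text
time: 24.65
eef_pos: [0.549, -0.0775, 0.0699]
tcp_rot: [0.603, 0.798, -0.0, -0.001]
contact_force: [-1.1, 1.2, 3.1]
opening: 0.228
finger_force: 43.5
```

Emit:
{"name": "arm_command", "arguments": {
  "steps": [
    {"translation": [0, 0, 0], "twist": [0, 0, 0], "fingers": -0.53},
    {"translation": [0, 0, 0], "twist": [0, 0, 0], "fingers": -0.53},
    {"translation": [0, 0, 0], "twist": [0, 0, 0], "fingers": -0.5},
    {"translation": [0, 0, 0], "twist": [0, 0, 0], "fingers": -0.47},
    {"translation": [0, 0, 0], "twist": [0, 0, 0], "fingers": -0.44}
  ]
}}

```text
time: 25.28
eef_pos: [0.5488, -0.0774, 0.0694]
tcp_rot: [0.603, 0.797, -0.0, -0.001]
contact_force: [0.0, -0.1, 0.0]
opening: 0.286
finger_force: 0.0
```

```bash
python3 - <<'E'
from h import *
s=get_state(); print(s['eef_pos'],s['contact_force'],s['opening'],s['finger_force'])
p=wrist(); save(p,'w15'); e,L,st=handle(p,(280,180,365,300)); print(e,L,st)
E
```

```text
[ 0.54882062 -0.07739805  0.06944818] [ 0.02190473 -0.07961346  0.02116879] 0.2857781894357144 0.0
[array([321.5, 236. ]), array([321.5, 299. ])] [np.float64(53.0), np.float64(63.0)] [15, 56, 54, 64, 3023]
```

Emit:
{"name": "arm_command", "arguments": {
  "steps": [
    {"translation": [0, 0, 0], "twist": [0, 0, 0], "fingers": -0.35},
    {"translation": [0, 0, 0], "twist": [0, 0, 0], "fingers": -0.2},
    {"translation": [0, 0, 0], "twist": [0, 0, 0], "fingers": 1},
    {"translation": [0, 0, 0], "twist": [0, 0, 0], "fingers": 1},
    {"translation": [0, 0, 0], "twist": [0, 0, 0], "fingers": 1}
  ]
}}

```text
time: 25.95
eef_pos: [0.5488, -0.0774, 0.0695]
tcp_rot: [0.603, 0.798, -0.0, -0.001]
contact_force: [-0.7, 0.0, 0.2]
opening: 0.994
finger_force: 0.0
```

Emit:
{"name": "arm_command", "arguments": {
  "steps": [
    {"translation": [0, 0, 0], "twist": [0, 0, 0], "fingers": 1},
    {"translation": [0, 0, -0.06], "twist": [0, 0, 0], "fingers": 1},
    {"translation": [0, 0, -0.12], "twist": [0, 0, 0], "fingers": 1},
    {"translation": [0, 0, -0.16], "twist": [0, 0, 0], "fingers": 1},
    {"translation": [0, 0, -0.16], "twist": [0, 0, 0], "fingers": 1}
  ]
}}

```text
time: 26.58
eef_pos: [0.5509, -0.0781, 0.1929]
tcp_rot: [0.603, 0.798, 0.001, 0.002]
contact_force: [-0.6, -0.6, -0.2]
opening: 1.002
finger_force: 0.0
```

```bash
python3 - <<'E'
from h import *
p=wrist(); save(p,'w16')
print(get_state()['eef_pos'])
e,L,st=handle(p,(270,120,370,360)); print(e,L,[atz(p,q[::-1],.088).round(4).tolist() for q in e], proj(p,np.array([.5485,-.0767,.086])))
E
```

```text
[ 0.54956981 -0.0776694   0.19040574]
[array([318., 189.]), array([318., 291.])] [np.float64(28.0), np.float64(102.0)] [[0.5403, -0.042, 0.088], [0.5603, -0.1132, 0.088]] [315.9 239.5]
```

The slow, low-force release left the small ulu upright and centred (within about 1.5 mm). Now back to the parked large ulu.

```bash
python3 -c "
from h import *
plan([.5705,.2680,.20],82.6)"
```

```text
move [0.4359, 0.1522, -0.0127] [0.0004, -0.0002, 0.3864] rows 6.0 3.0
```

Emit:
{"name": "arm_command", "arguments": {
  "steps": [
    {"translation": [0.436, 0.152, -0.012], "twist": [0, 0, 0.386], "fingers": 1},
    {"translation": [0.436, 0.152, -0.012], "twist": [0, 0, 0.386], "fingers": 1},
    {"translation": [0.436, 0.152, -0.012], "twist": [0, 0, 0.386], "fingers": 1},
    {"translation": [0.436, 0.152, -0.012], "twist": [0, 0, 0.386], "fingers": 1},
    {"translation": [0.436, 0.152, -0.012], "twist": [0, 0, 0.386], "fingers": 1}
  ]
}}

```text
time: 27.25
eef_pos: [0.5659, 0.2254, 0.1949]
tcp_rot: [0.751, 0.66, -0.002, -0.002]
contact_force: [0.3, -0.2, 0.2]
opening: 0.996
finger_force: 0.0
```

```bash
python3 -c "
from h import *
plan([.5705,.2680,.20],82.6)"
```

```text
move [0.0571, -0.0013, -0.0069] [-0.0055, 0.0007, 0.0003] rows 1.0 1.0
```

Emit:
{"name": "arm_command", "arguments": {
  "steps": [
    {"translation": [0.05, 0, 0], "twist": [0, 0, 0], "fingers": 1},
    {"translation": [0.05, 0, 0], "twist": [0, 0, 0], "fingers": 1},
    {"translation": [0.05, 0, 0], "twist": [0, 0, 0], "fingers": 1}
  ]
}}

```text
time: 27.62
eef_pos: [0.5712, 0.2601, 0.1955]
tcp_rot: [0.751, 0.66, -0.002, -0.002]
contact_force: [-0.8, -0.6, -0.0]
opening: 0.999
finger_force: 0.0
```

```bash
python3 - <<'E'
from h import *
p=wrist(); save(p,'w17')
print(get_state()['eef_pos'])
print(proj(p,np.array([.5709,.2687,.106])))
plan([.5705,.2680,.085],82.6)
E
```

```text
[0.57147265 0.25968305 0.19604814]
[317.9 237.9]
move [0.0109, -0.0021, 0.1481] [-0.0042, 0.0007, -0.0005] rows 2.0 1.0
```

Emit:
{"name": "arm_command", "arguments": {
  "steps": [
    {"translation": [0.01, -0.001, 0.03], "twist": [0, 0, 0], "fingers": 1},
    {"translation": [0.01, -0.001, 0.09], "twist": [0, 0, 0], "fingers": 1},
    {"translation": [0.01, -0.001, 0.147], "twist": [0, 0, 0], "fingers": 1},
    {"translation": [0.01, -0.001, 0.147], "twist": [0, 0, 0], "fingers": 1},
    {"translation": [0.01, -0.001, 0.147], "twist": [0, 0, 0], "fingers": 1}
  ]
}}

```text
time: 28.3
eef_pos: [0.5732, 0.2679, 0.089]
tcp_rot: [0.752, 0.66, 0.001, -0.001]
contact_force: [-0.2, 0.6, 0.7]
opening: 1.002
finger_force: 0.0
```

Emit:
{"name": "arm_command", "arguments": {
  "steps": [
    {"translation": [0, 0, 0], "twist": [0, 0, 0], "fingers": -1},
    {"translation": [0, 0, 0], "twist": [0, 0, 0], "fingers": -1},
    {"translation": [0, 0, 0], "twist": [0, 0, 0], "fingers": -1},
    {"translation": [0, 0, 0], "twist": [0, 0, 0], "fingers": -1},
    {"translation": [0, 0, 0], "twist": [0, 0, 0], "fingers": -1}
  ],
  "grip_force": 50
}}

```text
time: 28.92
eef_pos: [0.5721, 0.2688, 0.0882]
tcp_rot: [0.751, 0.66, -0.0, -0.001]
contact_force: [-3.0, 0.4, 4.7]
opening: 0.271
finger_force: 49.4
```

Emit:
{"name": "arm_command", "arguments": {
  "steps": [
    {"translation": [0, 0, -0.03], "twist": [0, 0, 0], "fingers": -1},
    {"translation": [0, 0, -0.07], "twist": [0, 0, 0], "fingers": -1},
    {"translation": [0, 0, -0.13], "twist": [0, 0, 0], "fingers": -1},
    {"translation": [0, 0, -0.165], "twist": [0, 0, 0], "fingers": -1},
    {"translation": [0, 0, -0.165], "twist": [0, 0, 0], "fingers": -1}
  ]
}}

```text
time: 29.55
eef_pos: [0.5735, 0.2688, 0.2131]
tcp_rot: [0.751, 0.66, 0.002, 0.0]
contact_force: [0.5, 0.1, -2.7]
opening: 0.272
finger_force: 49.7
```

```bash
python3 - <<'E'
from h import *
s=get_state(); print(s['eef_pos'],s['tcp_rot'],s['contact_force'],s['opening'])
p=wrist(); save(p,'w18'); held(p,.056,.014)
plan([.6202,-.2953,.22],64.6)
E
```

```text
[0.57353916 0.2687595  0.21311382] [7.51032052e-01 6.60263345e-01 1.77467662e-03 1.50626380e-04] [ 0.4697605   0.07776645 -2.71679531] 0.2718289825348922
far row 161 offset 0.0083
far row 161 offset 0.0092
move [-0.7372, 0.1597, -0.0132] [-0.0016, -0.0005, 0.3005] rows 10.0 2.0
```

View pics/w18.png

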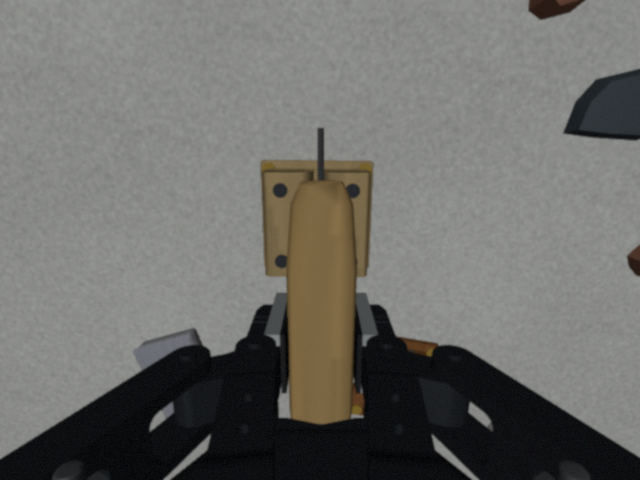

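Large ulu held straight over the parking block: handle end at row 180, blade tip at row 129, so the offset is about +1 mm. Carrying it to the large stand.

Emit:
{"name": "arm_command", "arguments": {
  "steps": [
    {"translation": [-0.737, 0.16, -0.03], "twist": [0, 0, 0.3], "fingers": -1},
    {"translation": [-0.737, 0.16, -0.03], "twist": [0, 0, 0.3], "fingers": -1},
    {"translation": [-0.737, 0.16, -0.03], "twist": [0, 0, 0.3], "fingers": -1},
    {"translation": [-0.737, 0.16, -0.03], "twist": [0, 0, 0.3], "fingers": -1},
    {"translation": [-0.737, 0.16, -0.03], "twist": [0, 0, 0.3], "fingers": -1}
  ]
}}

```text
time: 30.22
eef_pos: [0.5974, -0.0444, 0.2197]
tcp_rot: [0.845, 0.535, -0.002, -0.003]
contact_force: [1.2, -0.1, -1.5]
opening: 0.278
finger_force: 49.7
```

```bash
python3 -c "
from h import *
print(get_state()['eef_pos']);plan([.6199,-.296,.22],64.6)"
```

```text
[ 0.59736006 -0.04435509  0.21974501]
move [-0.2903, 0.1709, -0.0013] [-0.0066, 0.0008, 0.0005] rows 5.0 1.0
```

Emit:
{"name": "arm_command", "arguments": {
  "steps": [
    {"translation": [-0.286, 0.17, 0], "twist": [0, 0, 0], "fingers": -1},
    {"translation": [-0.286, 0.17, 0], "twist": [0, 0, 0], "fingers": -1},
    {"translation": [-0.286, 0.17, 0], "twist": [0, 0, 0], "fingers": -1},
    {"translation": [-0.286, 0.17, 0], "twist": [0, 0, 0], "fingers": -1},
    {"translation": [-0.286, 0.17, 0], "twist": [0, 0, 0], "fingers": -1}
  ]
}}

```text
time: 30.85
eef_pos: [0.6203, -0.2953, 0.2185]
tcp_rot: [0.847, 0.532, -0.002, -0.003]
contact_force: [-0.2, 0.7, -3.3]
opening: 0.271
finger_force: 50.0
```

Emit:
{"name": "arm_command", "arguments": {
  "steps": [
    {"translation": [0, 0, 0], "twist": [0, 0, 0], "fingers": -1},
    {"translation": [0, 0, 0], "twist": [0, 0, 0], "fingers": -1},
    {"translation": [0, 0, 0], "twist": [0, 0, 0], "fingers": -1}
  ]
}}

```text
time: 31.22
eef_pos: [0.6223, -0.2896, 0.2227]
tcp_rot: [0.845, 0.535, -0.001, -0.001]
contact_force: [0.2, 0.2, -1.6]
opening: 0.275
finger_force: 50.0
```

```bash
python3 - <<'E'
from h import *
s=get_state(); print(s['eef_pos'],s['contact_force'])
p=wrist(); save(p,'w19'); held(p,.056,.014)
for X in [(.6147,-.232,.012),(.6725,-.2594,.012),(.5677,-.3309,.012),(.6255,-.3583,.012)]:
    u=proj(p,np.array(X)); b=blob(p,u,'dot',12); print(u,b, atz(p,b[0][::-1],.012).round(4) if b else '')
# blade tip row
h=p['pixels'].astype(int).sum(2)[:,312:330].min(1); print([(v,int(h[v])) for v in range(100,185,4)])
plan([.6199,-.296,.093],64.6)
E
```

```text
[ 0.62229159 -0.28955865  0.22273726] [ 0.1776864   0.23609767 -1.55054552]
far row 180 offset 0.0024
far row 180 offset 0.0039
[286.8 162.8] (array([286.9270073 , 162.82481752]), 137) [ 0.6148 -0.2321  0.012 ]
[355.1 162.9] (array([355.28148148, 162.94074074]), 135) [ 0.6726 -0.2595  0.012 ]
[289.3 272.5] (array([284.58333333, 273.        ]), 12) [ 0.5631 -0.3293  0.012 ]
[352.  272.6] (array([356.54545455, 273.72727273]), 11) [ 0.6292 -0.3614  0.012 ]
[(100, 402), (104, 421), (108, 405), (112, 408), (116, 426), (120, 413), (124, 410), (128, 235), (132, 139), (136, 140), (140, 135), (144, 135), (148, 133), (152, 136), (156, 130), (160, 130), (164, 125), (168, 134), (172, 134), (176, 123), (180, 153), (184, 238)]
move [-0.0089, 0.0009, 0.1734] [-0.002, -0.0001, 0.0021] rows 3.0 1.0
```

Emit:
{"name": "arm_command", "arguments": {
  "steps": [
    {"translation": [-0.009, 0.001, 0.04], "twist": [0, 0, 0], "fingers": -1},
    {"translation": [-0.009, 0.001, 0.09], "twist": [0, 0, 0], "fingers": -1},
    {"translation": [-0.009, 0.001, 0.13], "twist": [0, 0, 0], "fingers": -1},
    {"translation": [-0.009, 0.001, 0.16], "twist": [0, 0, 0], "fingers": -1},
    {"translation": [-0.009, 0.001, 0.172], "twist": [0, 0, 0], "fingers": -1}
  ]
}}

```text
time: 31.9
eef_pos: [0.6192, -0.2966, 0.0924]
tcp_rot: [0.845, 0.535, -0.001, -0.002]
contact_force: [-0.0, -0.2, -2.0]
opening: 0.272
finger_force: 49.9
```

Emit:
{"name": "arm_command", "arguments": {
  "steps": [
    {"translation": [0, 0, 0.002], "twist": [0, 0, 0], "fingers": -1},
    {"translation": [0, 0, 0.004], "twist": [0, 0, 0], "fingers": -1},
    {"translation": [0, 0, 0.004], "twist": [0, 0, 0], "fingers": -1},
    {"translation": [0, 0, 0.004], "twist": [0, 0, 0], "fingers": -1}
  ]
}}

```text
time: 32.4
eef_pos: [0.6201, -0.2978, 0.0918]
tcp_rot: [0.845, 0.534, -0.0, -0.0]
contact_force: [0.3, 0.5, -1.5]
opening: 0.273
finger_force: 50.1
```

Emit:
{"name": "arm_command", "arguments": {
  "steps": [
    {"translation": [0.002, 0, 0.001], "twist": [0, 0, 0], "fingers": -1},
    {"translation": [0.002, 0, 0.003], "twist": [0, 0, 0], "fingers": -1},
    {"translation": [0.002, 0, 0.004], "twist": [0, 0, 0], "fingers": -1},
    {"translation": [0.002, 0, 0.004], "twist": [0, 0, 0], "fingers": -1}
  ]
}}

```text
time: 32.9
eef_pos: [0.6204, -0.2961, 0.0883]
tcp_rot: [0.845, 0.535, -0.001, -0.001]
contact_force: [-1.0, 0.3, 0.3]
opening: 0.274
finger_force: 50.5
```

Emit:
{"name": "arm_command", "arguments": {
  "steps": [
    {"translation": [0, 0, 0.001], "twist": [0, 0, 0], "fingers": -1},
    {"translation": [0, 0, 0.001], "twist": [0, 0, 0], "fingers": -1},
    {"translation": [0, 0, 0.001], "twist": [0, 0, 0], "fingers": -1}
  ],
  "grip_force": 20
}}

```text
time: 33.28
eef_pos: [0.6205, -0.2962, 0.0883]
tcp_rot: [0.845, 0.535, -0.001, -0.001]
contact_force: [-3.4, 1.5, 5.0]
opening: 0.276
finger_force: 51.2
```

Emit:
{"name": "arm_command", "arguments": {
  "steps": [
    {"translation": [0, 0, -0.001], "twist": [0, 0, 0], "fingers": -1},
    {"translation": [0, 0, -0.001], "twist": [0, 0, 0], "fingers": -1}
  ]
}}

```text
time: 33.52
eef_pos: [0.6204, -0.2961, 0.0883]
tcp_rot: [0.845, 0.535, -0.0, -0.001]
contact_force: [-2.6, 1.4, 4.8]
opening: 0.271
finger_force: 51.0
```

Emit:
{"name": "arm_command", "arguments": {
  "steps": [
    {"translation": [0, 0, 0], "twist": [0, 0, 0], "fingers": -0.43},
    {"translation": [0, 0, 0], "twist": [0, 0, 0], "fingers": -0.43},
    {"translation": [0, 0, 0], "twist": [0, 0, 0], "fingers": -0.4},
    {"translation": [0, 0, 0], "twist": [0, 0, 0], "fingers": -0.37},
    {"translation": [0, 0, 0], "twist": [0, 0, 0], "fingers": -0.34}
  ]
}}

```text
time: 34.15
eef_pos: [0.6203, -0.2961, 0.0878]
tcp_rot: [0.845, 0.535, -0.001, -0.001]
contact_force: [-0.7, -0.3, -0.3]
opening: 0.326
finger_force: 0.0
```

Emit:
{"name": "arm_command", "arguments": {
  "steps": [
    {"translation": [0, 0, 0], "twist": [0, 0, 0], "fingers": -0.25},
    {"translation": [0, 0, 0], "twist": [0, 0, 0], "fingers": -0.1},
    {"translation": [0, 0, 0], "twist": [0, 0, 0], "fingers": 1},
    {"translation": [0, 0, 0], "twist": [0, 0, 0], "fingers": 1},
    {"translation": [0, 0, 0], "twist": [0, 0, 0], "fingers": 1}
  ]
}}

```text
time: 34.78
eef_pos: [0.6203, -0.2961, 0.0879]
tcp_rot: [0.845, 0.535, -0.001, -0.001]
contact_force: [0.3, -0.5, -0.6]
opening: 1.002
finger_force: 0.0
```

Emit:
{"name": "arm_command", "arguments": {
  "steps": [
    {"translation": [0, 0, 0], "twist": [0, 0, 0], "fingers": 1},
    {"translation": [0, 0, -0.06], "twist": [0, 0, 0], "fingers": 1},
    {"translation": [0, 0, -0.12], "twist": [0, 0, 0], "fingers": 1},
    {"translation": [0, 0, -0.16], "twist": [0, 0, 0], "fingers": 1},
    {"translation": [0, 0, -0.16], "twist": [0, 0, 0], "fingers": 1}
  ]
}}

```text
time: 35.4
eef_pos: [0.6221, -0.2972, 0.2121]
tcp_rot: [0.845, 0.535, 0.001, 0.002]
contact_force: [0.1, 0.4, -0.1]
opening: 1.0
finger_force: 0.0
```

```bash
python3 - <<'E'
from h import *
p=wrist(); save(p,'w20')
print(get_state()['eef_pos'])
e,L,st=handle(p,(260,120,380,360)); print(e,L,[atz(p,q[::-1],.108).round(4).tolist() for q in e], proj(p,np.array([.6202,-.2953,.106])))
plan([.6296,.0766,.2],72.6)
E
```

```text
[ 0.62097421 -0.29647161  0.20903343]
[array([314., 159.]), array([314., 319.])] [np.float64(34.0), np.float64(160.0)] [[0.6443, -0.2434, 0.108], [0.5942, -0.3476, 0.108]] [315.2 242.5]
move [0.4544, -0.2028, 0.0118] [0.0003, 0.0003, -0.1329] rows 6.0 1.0
```

The large ulu is upright and centred. The medium still leans by the slot's play, so I'll straighten it with the same gentle release.

Emit:
{"name": "arm_command", "arguments": {
  "steps": [
    {"translation": [0.454, -0.203, 0.012], "twist": [0, 0, -0.133], "fingers": 1},
    {"translation": [0.454, -0.203, 0.012], "twist": [0, 0, -0.133], "fingers": 1},
    {"translation": [0.454, -0.203, 0.012], "twist": [0, 0, -0.133], "fingers": 1},
    {"translation": [0.454, -0.203, 0.012], "twist": [0, 0, -0.133], "fingers": 1},
    {"translation": [0.454, -0.203, 0.012], "twist": [0, 0, -0.133], "fingers": 1}
  ]
}}

```text
time: 36.08
eef_pos: [0.6259, 0.0182, 0.1976]
tcp_rot: [0.806, 0.592, -0.002, -0.003]
contact_force: [0.7, -0.1, 0.3]
opening: 1.005
finger_force: 0.0
```

```bash
python3 -c "
from h import *
plan([.6296,.0766,.2],72.6)"
```

```text
move [0.0757, -0.0186, -0.0031] [-0.0062, 0.0003, -0.0002] rows 1.0 1.0
```

Emit:
{"name": "arm_command", "arguments": {
  "steps": [
    {"translation": [0.07, -0.018, 0], "twist": [0, 0, 0], "fingers": 1},
    {"translation": [0.07, -0.018, 0], "twist": [0, 0, 0], "fingers": 1},
    {"translation": [0.07, -0.018, 0], "twist": [0, 0, 0], "fingers": 1},
    {"translation": [0.07, -0.018, 0], "twist": [0, 0, 0], "fingers": 1}
  ]
}}

```text
time: 36.58
eef_pos: [0.63, 0.0689, 0.1997]
tcp_rot: [0.806, 0.591, -0.001, -0.001]
contact_force: [-0.1, 0.1, 0.0]
opening: 1.0
finger_force: 0.0
```

```bash
python3 - <<'E'
from h import *
print(get_state()['eef_pos']); plan([.6294,.0765,.079],72.6)
E
```

```text
[0.63000839 0.06889696 0.19965204]
move [0.0095, -0.0032, 0.1609] [-0.0035, 0.0003, -0.0016] rows 2.0 1.0
```

Emit:
{"name": "arm_command", "arguments": {
  "steps": [
    {"translation": [0.009, -0.003, 0.03], "twist": [0, 0, 0], "fingers": 1},
    {"translation": [0.009, -0.003, 0.1], "twist": [0, 0, 0], "fingers": 1},
    {"translation": [0.009, -0.003, 0.158], "twist": [0, 0, 0], "fingers": 1},
    {"translation": [0.009, -0.003, 0.158], "twist": [0, 0, 0], "fingers": 1},
    {"translation": [0.009, -0.003, 0.158], "twist": [0, 0, 0], "fingers": 1}
  ]
}}

```text
time: 37.2
eef_pos: [0.6313, 0.0766, 0.084]
tcp_rot: [0.806, 0.592, 0.001, -0.0]
contact_force: [0.3, -0.4, 1.0]
opening: 1.0
finger_force: 0.0
```

Emit:
{"name": "arm_command", "arguments": {
  "steps": [
    {"translation": [0, 0, 0], "twist": [0, 0, 0], "fingers": -0.2},
    {"translation": [0, 0, 0], "twist": [0, 0, 0], "fingers": -0.4},
    {"translation": [0, 0, 0], "twist": [0, 0, 0], "fingers": -1},
    {"translation": [0, 0, 0], "twist": [0, 0, 0], "fingers": -1},
    {"translation": [0, 0, 0], "twist": [0, 0, 0], "fingers": -1}
  ]
}}

```text
time: 37.83
eef_pos: [0.6303, 0.0776, 0.083]
tcp_rot: [0.806, 0.592, -0.0, -0.001]
contact_force: [-1.6, 0.1, 3.5]
opening: 0.252
finger_force: 23.7
```

Emit:
{"name": "arm_command", "arguments": {
  "steps": [
    {"translation": [0, 0, 0], "twist": [0, 0, 0], "fingers": -1},
    {"translation": [0, 0, 0], "twist": [0, 0, 0], "fingers": -0.48},
    {"translation": [0, 0, 0], "twist": [0, 0, 0], "fingers": -0.48},
    {"translation": [0, 0, 0], "twist": [0, 0, 0], "fingers": -0.45},
    {"translation": [0, 0, 0], "twist": [0, 0, 0], "fingers": -0.42}
  ]
}}

```text
time: 38.45
eef_pos: [0.6298, 0.0775, 0.0819]
tcp_rot: [0.806, 0.592, -0.001, -0.001]
contact_force: [-0.5, 0.3, 0.4]
opening: 0.292
finger_force: 0.0
```

Emit:
{"name": "arm_command", "arguments": {
  "steps": [
    {"translation": [0, 0, 0], "twist": [0, 0, 0], "fingers": -0.38},
    {"translation": [0, 0, 0], "twist": [0, 0, 0], "fingers": -0.2},
    {"translation": [0, 0, 0], "twist": [0, 0, 0], "fingers": 1},
    {"translation": [0, 0, 0], "twist": [0, 0, 0], "fingers": 1},
    {"translation": [0, 0, 0], "twist": [0, 0, 0], "fingers": 1}
  ]
}}

```text
time: 39.08
eef_pos: [0.63, 0.0775, 0.0823]
tcp_rot: [0.806, 0.592, -0.0, -0.001]
contact_force: [0.5, -0.1, 0.3]
opening: 0.995
finger_force: 0.0
```

Emit:
{"name": "arm_command", "arguments": {
  "steps": [
    {"translation": [0, 0, 0], "twist": [0, 0, 0], "fingers": 1},
    {"translation": [0, 0, -0.06], "twist": [0, 0, 0], "fingers": 1},
    {"translation": [0, 0, -0.12], "twist": [0, 0, 0], "fingers": 1},
    {"translation": [0, 0, -0.18], "twist": [0, 0, 0], "fingers": 1},
    {"translation": [0, 0, -0.2], "twist": [0, 0, 0], "fingers": 1}
  ]
}}

```text
time: 39.7
eef_pos: [0.6319, 0.0773, 0.2364]
tcp_rot: [0.806, 0.592, 0.002, 0.001]
contact_force: [0.5, 1.1, -0.4]
opening: 1.002
finger_force: 0.0
```

```bash
python3 - <<'E'
from h import *
p=wrist(); save(p,'w21'); t=read_camera('side'); save(t,'side2')
print(get_state()['eef_pos'])
e,L,st=handle(p,(270,120,370,360)); print(e,L,[atz(p,q[::-1],.098).round(4).tolist() for q in e], proj(p,np.array([.6295,.0766,.096])))
im=np.hstack([cv2.resize(p['pixels'],(400,300)),cv2.resize(t['pixels'],(400,300))])
cv2.imwrite('pics/fin.png',im[:,:,::-1])
E
```

```text
[0.63112955 0.07733871 0.23413196]
[array([317.5, 174. ]), array([317.5, 290. ])] [np.float64(27.0), np.float64(116.0)] [[0.6446, 0.121, 0.098], [0.6162, 0.0312, 0.098]] [316.2 233.7]
```

View pics/fin.png

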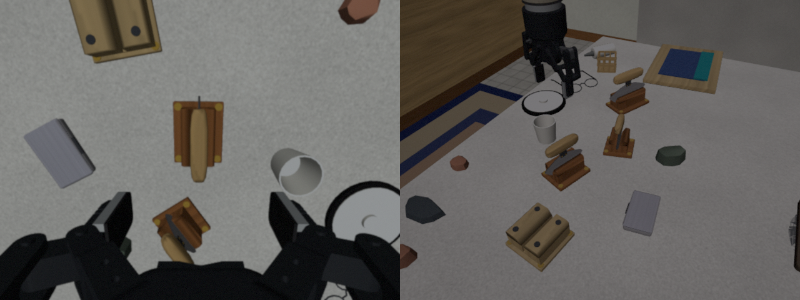

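All three ulus stand upright and centred in their own stands. The parking block is empty, and the cup, tin and soapstone look undisturbed. Handing in.

```bash
python3 -c "
from h import *
print(sign_off())"
```

```text
the job is handed in; nothing more can be done
None
```

The job is handed in at about 40 s of the 112 s limit: each ulu stands upright, edge on the slot floor and centred to within about 2 mm in the stand of its own size, the parking block is empty, and I did not touch the cup, tin or soapstone.

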